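# Unlock the shaker carrier and seat its sample vessels in the uncapping stand

## Robot

A 7-joint arm with a two-finger parallel gripper is mounted at the origin on the work surface. World frame = base frame: x ahead of the robot, y to its left, z up, the work surface at z = 0. Lengths are in m, angles in rad, forces in N, time in s.
With the tool pointing down it reaches from about 0.425 to 0.925 m from the base axis. Payload 6.8 kg.
Tool frame: the origin (TCP) lies between the finger pads; the fingertips stand 11 mm ahead of it and the grasp point (between the pads) lies 8 mm behind it; z points along the fingers, y is the line along which they close (so a half turn about z gives the same grasp; the last joint's range is limited). The gripper opens to 85 mm and grips with 20 to 120 N. Pads are 22 mm wide; open, the fingers measure 114 mm over their backs; the gripper's body (76 mm by 85 mm) begins 54 mm behind the grasp point. The pads swing forward as they close: fully open they stand 13 mm farther back than shut.
Start: joints at [1.187, 0.477, 0.022, 1.555, -0.011, 1.109, -0.083], TCP at [0.184, -0.65, 0.242] pointing down, gripper open.
Joint ranges: [-2.96, 2.96], [-0.34, 2.1], [-1.41, 1.46], [0.24, 2.44], [-1.37, 4.51], [0.17, 1.92], [-2.96, 2.96]. Speed limits (rad/s): [2.39, 2.39, 3.14, 3.14, 3.14, 3.14, 3.14].

## Interface

Orientations are given as a rotation vector (axis times angle).
In Python, from bench import r gives the robot as it stands.
- The arm moves only by the tool send_rows, never from a script. Its argument "deltas" is a list of rows, each an object of numbers: "dx", "dy", "dz": the shift along the world's x, y, z in mm; "rx", "ry", "rz": the turn, a rotation vector about the world's x, y, z in degrees. A call has 1 to 5 rows; each row is the pose to reach, as a shift and turn from the pose commanded when the call began; what a row does not reach only later rows make up. A row lasts 1/12 s, in which the tool goes at most 41.7 mm and 7.16 degrees, less where a joint would pass 70% of its speed; a pose out of reach is approached as far as the arm can. A call with a gripper value outside its range is refused whole. "jaw" is the finger opening in mm, from 0 to 85.4, set as the call begins (left out, the last holds). The fingers move at their own pace and stop on an object; "newtons" is the grip in N (left out, the last holds). Time passes only in rows, so rows that repeat a pose let the fingers close. It gives the time, the measured TCP pose, the force, the opening and the grip force at its end, in the units of the state.
- r.get_obs(): the state, without advancing time (a new reading comes with each control period).
- r.grab_frame(name): name is "side" or "top"; returns a dict with "frame" (384x512x3 uint8, blue, green, red), "z_map" (384x512 float32, m along the optical axis (not along the pixel's ray), 0 where there is no reading), "vertical_fov" (degrees; the focal length in pixels is half the picture's height over the tangent of half this angle, whatever the lens; pixels are square), "cx", "cy" (the principal point, pixels), "xyz" and "orientation" of the camera in the world. Camera axes: x right, y down, z forward; pixel columns grow to the right and rows downward; lengths in m; the calibration is good to about 2 mm. A picture is of the moment at which its call begins.
- r.hand_in(): hands the job in; it is judged then, once.
The state is a dict: "clock": time; "joints": joint angles; "qvel": joint speeds; "tau": joint torques, N m; "tcp_pos": TCP position; "orientation": TCP orientation; "contact_force": force on the tool from outside, world axes, zero at the start; "moment": the same for the moment, N m; "grip_width": finger opening in m; "gripper_force": force on a finger pad.
Only numpy, scipy, OpenCV 4.12 (cv2) and the standard library are available. Lean on these libraries where they do the work, as an engineer would, in place of code of your own. Each camera call takes 0.05 s, during which the arm holds its last target. There are 200 camera calls.

## Task

Pull both spring clips sideways out of the carrier's two posts by their orange loops and put them in the white tray, then lift off the green retaining bar and lay it flat on the blue mat, handle up and lengthwise. After that, seat every vessel upright in a pocket of its own in the blue hexagonal uncapping stand, turning it until its hex foot drops fully home. Last, put the bar back over the posts of the empty carrier, resting on their shoulders (leave the clips in the tray); do not knock over or push away the flasks, bottle, jar and beaker standing around.

Things in the scene. Friction and masses are not known exactly. Their poses are not given: they have to be found in the camera images.
- carrier: fixed grey carrier, base 80 x 250 x 12 mm, origin under its centre. Vessels stand on it in a row along y (at y -50, 0 or +50 mm) between two rails at x = +-30 mm, tops 30 mm above the table. At y = +-100 mm an upright post: 30 x 28 mm up to 104 mm, then 18 x 18 mm up to 132 mm (a 12 mm tip to 135) with a cross hole along carrier x, 9 mm wide, 111 to 121 mm above the table
- bar_handle (a point): centre of the black grip (18 x 60 x 30 mm, long along y) on the middle of the loose green bar. Bar plate 46 x 250 x 8 mm, long along y, underside 23 mm below here; 26 x 26 mm openings at y = +-100 mm pass over the posts, 4 mm play each side. At first it rests on the post shoulders, plate 104 to 112 mm above the table, under the clips. 0.2 kg
- clipA_loop (a point): centre of the orange loop (44 mm along x, 35 mm along y) of a flat-lying clip of 6 mm wire, 60 g, on the bar's top. Its straight leg runs towards -x, 6.5 mm to the -y side, through the post; post axis at x -49 mm, tip at x -86 mm. The sprung leg on the +y side snaps behind the post. Pull along its +x: a few N free it in the first 20 mm; 65 mm clears the post. The loop overhangs the bar's edge
- clipB_loop (a point): the same point of the second clip, in the carrier's other post; same shape and axes as clipA.
- vessel1_mid (a point): sample vessel, its centre, 45 mm above its underside. 90 mm tall: steel hex foot 40 mm across flats, 22 mm high (lowest 3 mm: 37 mm across), amber body 36 mm diameter, white cap 38 mm diameter from 62 mm up to the top. Hex flats face its x axis and every 60 degrees on; it stands turned at random. About 0.25 kg. May be absent
- vessel2_mid (a point): as vessel1
- vessel3_mid (a point): as vessel1
- pocket1 (a point): centre of the mouth, 30 mm above the table, of a hex pocket of the fixed stand (base 85 x 215 mm, three blue pockets in a row along y, 65 mm apart). Pocket 44 mm across flats, 20 mm deep (floor at 10 mm), walls 6 mm. Hex flats face this point's x axis and every 60 degrees on. A seated vessel's centre is 55 mm above the table, one resting on the rim 75 mm
- pocket2 (a point): as pocket1, the middle pocket
- pocket3 (a point): as pocket1
- tray_in (a point): centre of the inner floor (5 mm above the table) of the loose white clip tray, 170 (x) x 150 (y) x 28 mm outside, walls 5 mm, 0.4 kg
- mat_top (a point): centre of the top of the fixed blue mat, 115 (x) x 300 (y) x 4 mm, long along its y axis
- flask1: bystander: amber flask 64 mm diameter, 156 mm tall, origin under its centre
- flask2: bystander: as flask1
- beaker: bystander: glass beaker 72 mm diameter, 85 mm tall, origin under its centre
- reagent: bystander: amber bottle with red cap, 72 mm diameter, 160 mm tall, origin under its centre
- jar: bystander: white jar 68 mm diameter, 100 mm tall, origin under its centre

How it is judged:
On the way, in this order (a step that is already met when the one before it is completed fails the run):
1. both clips are out of the posts and lie in the white tray (x of clipA_loop in the frame of tray_in between -0.08 and 0.08 m and y of clipA_loop in the frame of tray_in between -0.07 and 0.07 m and z of clipA_loop in the frame of tray_in between -0.01 and 0.03 m and x of clipB_loop in the frame of tray_in between -0.08 and 0.08 m and y of clipB_loop in the frame of tray_in between -0.07 and 0.07 m and z of clipB_loop in the frame of tray_in between -0.01 and 0.03 m), for 0.2 s.
2. the retaining bar lies flat, handle up and lengthwise, on the blue mat (x of bar_handle in the frame of mat_top between -0.045 and 0.045 m and y of bar_handle in the frame of mat_top between -0.06 and 0.06 m and z of bar_handle in the frame of mat_top between 0.017 and 0.028 m and angle between bar_handle's own z axis and vertical below 0.1 rad and angle between the y axis of bar_handle and the y axis of mat_top, either way round below 0.3 rad), for 0.2 s.
3. every vessel stands fully home in a hexagonal pocket (height (world z) of vessel1_mid between 0.05 and 0.06 m and angle between each of vessel1_mid, vessel2_mid, vessel3_mid's own z axis and vertical below 0.12 rad and (horizontal distance between vessel1_mid and pocket1 below 0.006 m or horizontal distance between vessel1_mid and pocket2 below 0.006 m or horizontal distance between vessel1_mid and pocket3 below 0.006 m) and height (world z) of vessel2_mid between 0.05 and 0.06 m and (horizontal distance between vessel2_mid and pocket1 below 0.006 m or horizontal distance between vessel2_mid and pocket2 below 0.006 m or horizontal distance between vessel2_mid and pocket3 below 0.006 m) and height (world z) of vessel3_mid between 0.05 and 0.06 m and (horizontal distance between vessel3_mid and pocket1 below 0.006 m or horizontal distance between vessel3_mid and pocket2 below 0.006 m or horizontal distance between vessel3_mid and pocket3 below 0.006 m)), for 0.2 s.
4. the bar is back over both posts, down on their shoulders, handle up (x of bar_handle in the frame of carrier between -0.008 and 0.008 m and y of bar_handle in the frame of carrier between -0.008 and 0.008 m and z of bar_handle in the frame of carrier between 0.123 and 0.131 m and angle between bar_handle's own z axis and vertical below 0.06 rad), for 0.2 s.
At the end, for the whole second after the job is handed in: Clips in the tray (loop centre within 80 x 70 mm of its centre, under 30 mm above its floor); every vessel upright (0.12 rad), within 6 mm of a pocket axis, its centre 50-60 mm high; bar level over both posts, within 8 mm of the carrier's middle, down to 4 mm of its shoulders (all of step 1 and all of step 3 and all of step 4); the robot touches nothing.
It fails at once if a flask, the bottle, the jar or the beaker is pushed more than 40 mm or tipped (distance of any of flask1, flask2, beaker, reagent, jar from where it was at the start of the episode above 0.04 m or angle between any of flask1, flask2, beaker, reagent, jar's own z axis and vertical above 0.5 rad).
Of vessel1, vessel2, vessel3 only 2 to 3 are there at a start; the rules pass over those that are not, and their reading is None.
At some moment in a run one of tray may be knocked a few centimetres aside while the robot is not near it.
It also fails if it takes over 210 s, if anything falls off the work surface, if the arm or the gripper's body presses on something with over 40 N, if the wrist force passes 120 N, or if a joint passes its speed limit or range.

## Working session

There is one attempt and no reset: what is moved stays moved. The work goes in short steps, Python scripts to look and compute and a tool call to move; the robot and the scene stay as the last step left them, time stands still between calls to the robot, and variables do not carry over. Pictures are saved under pics/ and viewed, at most 14 in all, crops included, and the job is handed in when it is done.

Besides the shell and the picture viewer there is one more tool, called after "Call:" in YAML: its name, and indented under it one key for each argument. send_rows: Moves the arm, as the interface text tells. Its arguments: {"type":"object","properties":{"deltas":{"type":"array","items":{"type":"object","properties":{"dx":{"type":"number"},"dy":{"type":"number"},"dz":{"type":"number"},"rx":{"type":"number"},"ry":{"type":"number"},"rz":{"type":"number"}}}},"jaw":{"type":"number"},"newtons":{"type":"number"}},"required":["deltas"]}

```bash
ls; mkdir -p pics; cat > h.py <<'E'
import numpy as np, cv2
from scipy.spatial.transform import Rotation as R
from bench import r
def grab(n):
    g=r.grab_frame(n); o=np.array(g['orientation'])
    g['R']=R.from_rotvec(o).as_matrix() if o.size==3 else o
    g['f']=g['frame'].shape[0]/2/np.tan(np.radians(g['vertical_fov'])/2); g['t']=np.array(g['xyz']); return g
def ray(g,u,v): return g['R']@np.array([(u-g['cx'])/g['f'],(v-g['cy'])/g['f'],1])
def plane(g,u,v,z):
    d=ray(g,u,v); return g['t']+d*(z-g['t'][2])/d[2]
def cloud(g):
    h,w=g['z_map'].shape; u,v=np.meshgrid(np.arange(w),np.arange(h)); z=g['z_map']
    c=np.stack([(u-g['cx'])/g['f']*z,(v-g['cy'])/g['f']*z,z],-1)
    return c@g['R'].T+g['t']
def proj(g,p):
    c=(np.array(p)-g['t'])@g['R']; return g['cx']+g['f']*c[...,0]/c[...,2], g['cy']+g['f']*c[...,1]/c[...,2]
E
python3 - <<'E'
from h import *
for n in('top','side'):
    g=grab(n); cv2.imwrite(f'pics/{n}0.png',cv2.resize(g['frame'],(800,600),interpolation=cv2.INTER_CUBIC)); print(n,g['t'],g['R'].round(3).tolist(),g['f'],g['cx'],g['cy'])
    np.save(f'{n}0.npy',g,allow_pickle=True)
print(r.get_obs())
E
```

```text
pics
top [ 0.28471415 -0.03187593  1.37666066] [[-0.024, -0.979, 0.204], [-1.0, 0.024, -0.003], [-0.002, -0.204, -0.979]] 486.25254657508856 255.5326151643384 191.95369897353962
side [0.1566457  0.96692045 0.92094516] [[-0.929, -0.221, 0.296], [-0.369, 0.576, -0.73], [-0.009, -0.787, -0.616]] 430.0609421121598 252.37886881805792 182.37920031528452
{'clock': 0.1, 'joints': array([ 1.18687643,  0.4776993 ,  0.02233931,  1.55634581, -0.01148555,
        1.10929393, -0.08307418]), 'qvel': array([-0.00062338, -0.00049921,  0.00205192, -0.00193855,  0.00018463,
        0.00097461, -0.0007023 ]), 'tau': array([ 4.44931240e-03, -5.97757137e+01,  1.61388561e+00, -2.81954670e+01,
        1.29179089e-02,  5.05930628e-03, -5.94094203e-06]), 'tcp_pos': array([ 0.18367682, -0.64899827,  0.24143788]), 'orientation': array([-3.11018761e+00, -4.31753628e-01,  5.47566272e-04]), 'contact_force': array([-0.82190879,  0.42866706, -0.1355273 ]), 'moment': array([0.01189016, 0.07618821, 0.0151772 ]), 'gripper_force': 0.0, 'grip_width': 0.08551759110386054}
```

View pics/top0.png

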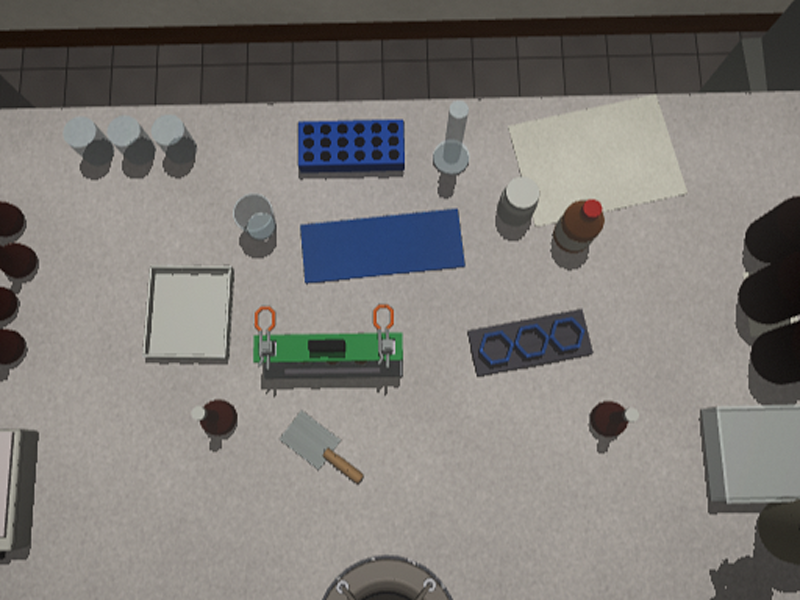

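View pics/side0.png

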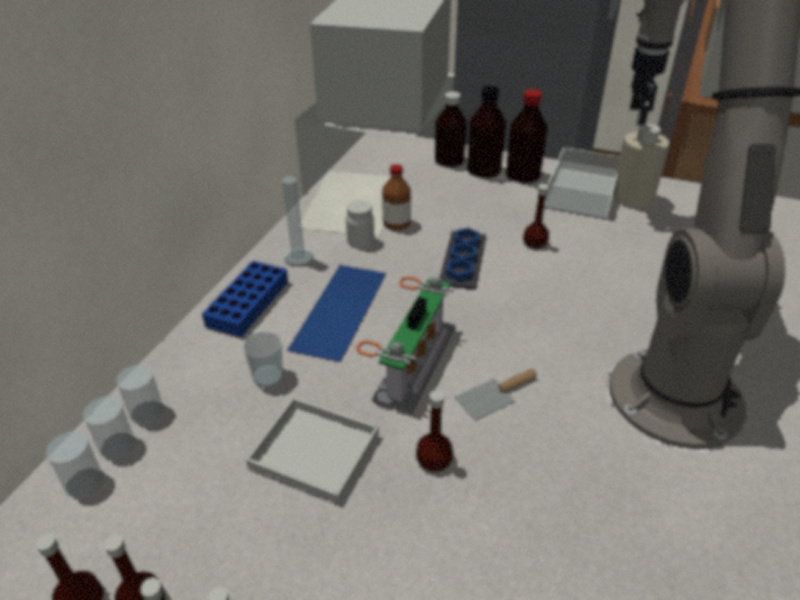

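The top view shows the loops (px 265,318 and 384,318 of 800) on the far (+x) side of the green bar, with the tray on the left (190,313), the mat at (383,246) and the stand at (530,343). The side view shows vessels under the bar. Next I measure everything by colour and depth.

```bash
cat > m.py <<'E'
from h import *
T=np.load('top0.npy',allow_pickle=True).item()
P=cloud(T); hsv=cv2.cvtColor(T['frame'],cv2.COLOR_BGR2HSV)
def comps(mask,mn,name,z=None):
    n,l,s,c=cv2.connectedComponentsWithStats(mask.astype(np.uint8))
    for i in range(1,n):
        if s[i,4]<mn: continue
        pts=P[l==i]; zz=np.median(pts[:,2]) if z is None else z
        v,u=np.where(l==i)
        W=np.array([plane(T,a,b,zz)[:2] for a,b in zip(u,v)])*1000
        rc=cv2.minAreaRect(W.astype(np.float32))
        e=cv2.boxPoints(rc);  a=e[1]-e[0]; b=e[2]-e[1]; a=a if np.hypot(*a)>np.hypot(*b) else b
        print(name,'n',s[i,4],'px',c[i].round(),'z',np.round(np.median(pts[:,2])*1000),'mean',W.mean(0).round(1),'rect',np.round(rc[0],1),np.round(rc[1],1),'longdir deg',round(np.degrees(np.arctan2(a[1],a[0]))%180,1))
H,S,V=hsv[...,0],hsv[...,1],hsv[...,2]
roi=np.zeros(H.shape,bool); roi[60:310,80:460]=1
comps(roi&(H<14)&(S>130)&(V>110),15,'orange',.115)
comps(roi&(H>45)&(H<75)&(S>110),50,'green',.112)
comps(roi&(H>105)&(H<125)&(S>120),30,'blue')
g=(P[...,2]>.125)&(P[...,2]<.15)&(P[...,0]<.55)&roi
comps(g,10,'tall')
b=roi&(V<40)&(P[...,2]>.115)&(P[...,2]<.16)
comps(b,20,'blackgrip',.142)
w=np.zeros_like(roi); w[165:235,90:152]=1
comps(w&(P[...,2]>.018)&(P[...,2]<.04),30,'trayrim',.028)
comps(roi&(P[...,2]>.045)&~((P[...,0]<.6)&(P[...,0]>.35)&(abs(P[...,1]-.08)<.2)),30,'bystander')
E
python3 m.py
```

```text
orange n 102 px [379. 133.] z 160.0 mean [ 703.6 -374.5] rect [ 703.5 -373.9] [30.2 28.5] longdir deg 88.6
orange n 76 px [245. 201.] z 117.0 mean [523.2  -7.3] rect [521.6  -7.3] [31.7 37.6] longdir deg 178.7
orange n 72 px [169. 202.] z 117.0 mean [525.2 193. ] rect [522.4 193.3] [40.7 31.7] longdir deg 0.6
green n 94 px [254. 222.] z 112.0 mean [468.7 -29.2] rect [469.6 -27.2] [21. 45.] longdir deg 178.8
green n 863 px [208. 222.] z 111.0 mean [470.5  90.7] rect [470.6  92.4] [181.   44.7] longdir deg 89.8
blue n 1409 px [225.  92.] z 39.0 mean [864.8  46.7] rect [862.8  47.8] [ 99.9 196.9] longdir deg 90.2
blue n 3743 px [244. 157.] z 4.0 mean [676.2  -5. ] rect [676.7  -5.2] [111.6 297.9] longdir deg 94.8
blue n 252 px [351. 216.] z 30.0 mean [ 491.9 -302. ] rect [ 492.3 -303.1] [ 55.6 124. ] longdir deg 99.9
blue n 122 px [318. 222.] z 29.0 mean [ 475.7 -207.1] rect [ 476.3 -206.6] [54.5 60.1] longdir deg 158.8
tall n 186 px [208. 220.] z 141.0 mean [471.   86.9] rect [470.7  86.8] [59.3 18.1] longdir deg 88.6
tall n 49 px [247. 220.] z 133.0 mean [470.8 -11.9] rect [470.8 -11.
[... 817 characters left out ...]
rect [872.5 435.8] [77.9 39.7] longdir deg 2.9
bystander n 544 px [332. 126.] z 98.0 mean [ 732.  -252.2] rect [ 731.4 -251.3] [66.3 79.1] longdir deg 176.5
bystander n 315 px [161. 135.] z 72.0 mean [726.5 224.7] rect [723.4 220.9] [79.5 69.8] longdir deg 43.7
bystander n 706 px [372. 142.] z 111.0 mean [ 679.6 -354. ] rect [ 681.4 -355.1] [70.1 96. ] longdir deg 140.9
bystander n 210 px [133. 265.] z 83.0 mean [365.2 292.4] rect [361.2 294.4] [43.4 49.3] longdir deg 100.0
bystander n 281 px [395. 266.] z 62.0 mean [ 346.8 -403.3] rect [ 349.3 -404. ] [43.8 65.9] longdir deg 122.2
bystander n 137 px [457. 275.] z 56.0 mean [ 320.6 -570.9] rect [ 311.5 -567.3] [ 13.4 102.6] longdir deg 173.8
```

Call:
send_rows:
  deltas:
    - {"dx": 18, "dy": 34, "rz": -4}
    - {"dx": 36, "dy": 68, "rz": -8}
    - {"dx": 54, "dy": 102, "rz": -12}
    - {"dx": 72, "dy": 136, "rz": -15.8}
    - {"dx": 90, "dy": 170, "rz": -15.8}

```text
$.deltas[0]: bad value
```

Call:
send_rows:
  deltas:
    - {"dx": 18, "dy": 34}
    - {"dx": 36, "dy": 68}
    - {"dx": 54, "dy": 102}
    - {"dx": 72, "dy": 136}
    - {"dx": 90, "dy": 170}

```text
$.deltas[0]: bad value
```

Call:
send_rows:
  deltas:
    - {"dx": 18, "dy": 34, "dz": 0, "rx": 0, "ry": 0, "rz": -4}
    - {"dx": 36, "dy": 68, "dz": 0, "rx": 0, "ry": 0, "rz": -8}
    - {"dx": 54, "dy": 102, "dz": 0, "rx": 0, "ry": 0, "rz": -12}
    - {"dx": 72, "dy": 136, "dz": 0, "rx": 0, "ry": 0, "rz": -15.8}
    - {"dx": 90, "dy": 170, "dz": 0, "rx": 0, "ry": 0, "rz": -15.8}

```text
clock: 0.52
tcp_pos: [0.2742, -0.4776, 0.2419]
orientation: [-3.141, 0.006, 0.001]
contact_force: [1.0, -0.4, 0.9]
grip_width: 0.0854
gripper_force: 0.0
```

Call:
send_rows:
  deltas:
    - {"dx": 18, "dy": 34, "dz": 0, "rx": 0, "ry": 0, "rz": 0}
    - {"dx": 36, "dy": 68, "dz": 0, "rx": 0, "ry": 0, "rz": 0}
    - {"dx": 54, "dy": 102, "dz": 0, "rx": 0, "ry": 0, "rz": 0}
    - {"dx": 72, "dy": 136, "dz": 0, "rx": 0, "ry": 0, "rz": 0}
    - {"dx": 90, "dy": 170, "dz": 0, "rx": 0, "ry": 0, "rz": 0}

```text
clock: 0.93
tcp_pos: [0.3641, -0.3076, 0.2422]
orientation: [3.142, -0.0, -0.0]
contact_force: [0.6, -0.8, -0.6]
grip_width: 0.0853
gripper_force: 0.0
```

Call:
send_rows:
  deltas:
    - {"dx": 18, "dy": 34, "dz": 0, "rx": 0, "ry": 0, "rz": 0}
    - {"dx": 36, "dy": 68, "dz": 0, "rx": 0, "ry": 0, "rz": 0}
    - {"dx": 54, "dy": 102, "dz": 0, "rx": 0, "ry": 0, "rz": 0}
    - {"dx": 72, "dy": 136, "dz": 0, "rx": 0, "ry": 0, "rz": 0}
    - {"dx": 90, "dy": 170, "dz": 0, "rx": 0, "ry": 0, "rz": 0}

```text
clock: 1.35
tcp_pos: [0.4541, -0.1377, 0.2423]
orientation: [3.141, -0.0, -0.0]
contact_force: [0.8, -0.0, 0.3]
grip_width: 0.0854
gripper_force: 0.0
```

Call:
send_rows:
  deltas:
    - {"dx": 17, "dy": 33, "dz": 0, "rx": 0, "ry": 0, "rz": 0}
    - {"dx": 34, "dy": 66, "dz": 0, "rx": 0, "ry": 0, "rz": 0}
    - {"dx": 51, "dy": 99, "dz": 0, "rx": 0, "ry": 0, "rz": 0}
    - {"dx": 67, "dy": 132, "dz": 0, "rx": 0, "ry": 0, "rz": 0}
    - {"dx": 67, "dy": 132, "dz": 0, "rx": 0, "ry": 0, "rz": 0}

```text
clock: 1.77
tcp_pos: [0.523, 0.0008, 0.2425]
orientation: [-3.137, -0.015, -0.003]
contact_force: [0.3, 1.1, 0.4]
grip_width: 0.0852
gripper_force: 0.0
```

Call:
send_rows:
  deltas:
    - {"dx": 1, "dy": 0, "dz": -35, "rx": 0, "ry": 0, "rz": 0}
    - {"dx": 1, "dy": 1, "dz": -70, "rx": 0, "ry": 0, "rz": 0}
    - {"dx": 1, "dy": 1, "dz": -105, "rx": 0, "ry": 0, "rz": 0}
    - {"dx": 1, "dy": 1, "dz": -134, "rx": 0, "ry": 0, "rz": 0}
    - {"dx": 1, "dy": 1, "dz": -134, "rx": 0, "ry": 0, "rz": 0}

```text
clock: 2.18
tcp_pos: [0.5174, -0.0071, 0.103]
orientation: [3.141, 0.001, -0.016]
contact_force: [-0.6, -0.6, -0.7]
grip_width: 0.0853
gripper_force: 0.0
```

Call:
send_rows:
  deltas:
    - {"dx": 0, "dy": 0, "dz": 0, "rx": 0, "ry": 0, "rz": 0}
    - {"dx": 0, "dy": 0, "dz": 0, "rx": 0, "ry": 0, "rz": 0}
    - {"dx": 0, "dy": 0, "dz": 0, "rx": 0, "ry": 0, "rz": 0}
    - {"dx": 0, "dy": 0, "dz": 0, "rx": 0, "ry": 0, "rz": 0}
    - {"dx": 0, "dy": 0, "dz": 0, "rx": 0, "ry": 0, "rz": 0}
  jaw: 25
  newtons: 40

```text
clock: 2.6
tcp_pos: [0.523, -0.0064, 0.11]
orientation: [-3.142, 0.0, -0.005]
contact_force: [1.1, 0.1, 2.2]
grip_width: 0.0334
gripper_force: 39.5
```

Call:
send_rows:
  deltas:
    - {"dx": 0, "dy": 0, "dz": 0, "rx": 0, "ry": 0, "rz": 0}
    - {"dx": 0, "dy": 0, "dz": 0, "rx": 0, "ry": 0, "rz": 0}
    - {"dx": 0, "dy": 0, "dz": 0, "rx": 0, "ry": 0, "rz": 0}
    - {"dx": 0, "dy": 0, "dz": 0, "rx": 0, "ry": 0, "rz": 0}
    - {"dx": 0, "dy": 0, "dz": 0, "rx": 0, "ry": 0, "rz": 0}

```text
clock: 3.02
tcp_pos: [0.5231, -0.0065, 0.1091]
orientation: [-3.141, 0.0, -0.004]
contact_force: [2.5, -0.1, 6.5]
grip_width: 0.0335
gripper_force: 39.7
```

Call:
send_rows:
  deltas:
    - {"dx": 7, "dy": 0, "dz": 0, "rx": 0, "ry": 0, "rz": 0}
    - {"dx": 14, "dy": 0, "dz": 0, "rx": 0, "ry": 0, "rz": 0}
    - {"dx": 21, "dy": 0, "dz": 0, "rx": 0, "ry": 0, "rz": 0}
    - {"dx": 28, "dy": 0, "dz": 0, "rx": 0, "ry": 0, "rz": 0}
    - {"dx": 36, "dy": 0, "dz": 0, "rx": 0, "ry": 0, "rz": 0}

```text
clock: 3.43
tcp_pos: [0.5582, -0.0064, 0.108]
orientation: [-3.142, -0.0, 0.001]
contact_force: [-0.9, -0.1, 1.5]
grip_width: 0.0335
gripper_force: 39.5
```

Call:
send_rows:
  deltas:
    - {"dx": 10, "dy": 0, "dz": 0, "rx": 0, "ry": 0, "rz": 0}
    - {"dx": 20, "dy": 0, "dz": 0, "rx": 0, "ry": 0, "rz": 0}
    - {"dx": 30, "dy": 0, "dz": 0, "rx": 0, "ry": 0, "rz": 0}
    - {"dx": 42, "dy": 0, "dz": 0, "rx": 0, "ry": 0, "rz": 0}
    - {"dx": 54, "dy": 0, "dz": 0, "rx": 0, "ry": 0, "rz": 0}

```text
clock: 3.85
tcp_pos: [0.6133, -0.0067, 0.1081]
orientation: [3.142, -0.0, 0.001]
contact_force: [-0.2, -0.5, -0.6]
grip_width: 0.0334
gripper_force: 39.8
```

Call:
send_rows:
  deltas:
    - {"dx": 0, "dy": 0, "dz": 35, "rx": 0, "ry": 0, "rz": 0}
    - {"dx": -3, "dy": 25, "dz": 60, "rx": 0, "ry": 0, "rz": 0}
    - {"dx": -6, "dy": 60, "dz": 60, "rx": 0, "ry": 0, "rz": 0}
    - {"dx": -9, "dy": 97, "dz": 60, "rx": 0, "ry": 0, "rz": 0}
    - {"dx": -12, "dy": 135, "dz": 60, "rx": 0, "ry": 0, "rz": 0}

```text
clock: 4.27
tcp_pos: [0.6011, 0.1293, 0.169]
orientation: [-3.141, 0.003, -0.003]
contact_force: [0.3, -0.4, -0.2]
grip_width: 0.033
gripper_force: 40.1
```

Call:
send_rows:
  deltas:
    - {"dx": -3, "dy": 39, "dz": 0, "rx": 0, "ry": 0, "rz": 0}
    - {"dx": -6, "dy": 78, "dz": 0, "rx": 0, "ry": 0, "rz": 0}
    - {"dx": -9, "dy": 117, "dz": 0, "rx": 0, "ry": 0, "rz": 0}
    - {"dx": -12, "dy": 156, "dz": 0, "rx": 0, "ry": 0, "rz": 0}
    - {"dx": -13, "dy": 194, "dz": 0, "rx": 0, "ry": 0, "rz": 0}

```text
clock: 4.68
tcp_pos: [0.587, 0.3249, 0.1682]
orientation: [-3.141, -0.0, -0.001]
contact_force: [0.6, 0.9, -0.4]
grip_width: 0.0333
gripper_force: 40.1
```

```bash
cat > tray.py <<'E'
from h import *
T=grab('top'); P=cloud(T)
m=(P[...,2]>.017)&(P[...,2]<.04)&(P[...,0]>.42)&(P[...,0]<.72)&(P[...,1]>.24)&(P[...,1]<.50)
q=P[m][:,:2]*1000
print(len(q),cv2.minAreaRect(q.astype(np.float32)), np.percentile(q,[1,99],axis=0))
print(r.get_obs()['tcp_pos'])
cv2.imwrite('pics/t1.png',cv2.resize(T['frame'][150:260,60:300],(800,367)))
E
python3 tray.py
```

```text
165 ((591.3130493164062, 329.48651123046875), (76.96487426757812, 299.2513427734375), 51.26668930053711) [[474.08674484 246.02725335]
 [717.94226761 427.0543469 ]]
[0.58418002 0.33569385 0.16868342]
```

Call:
send_rows:
  deltas:
    - {"dx": 0, "dy": 0, "dz": 0, "rx": 0, "ry": 0, "rz": 0}
    - {"dx": 0, "dy": 0, "dz": -35, "rx": 0, "ry": 0, "rz": 0}
    - {"dx": 0, "dy": 0, "dz": -70, "rx": 0, "ry": 0, "rz": 0}
    - {"dx": 0, "dy": 0, "dz": -100, "rx": 0, "ry": 0, "rz": 0}
    - {"dx": 0, "dy": 0, "dz": -110, "rx": 0, "ry": 0, "rz": 0}

```text
clock: 5.15
tcp_pos: [0.5852, 0.3194, 0.0531]
orientation: [3.137, -0.002, -0.009]
contact_force: [-1.0, -0.6, -1.3]
grip_width: 0.033
gripper_force: 40.2
```

Call:
send_rows:
  deltas:
    - {"dx": 0, "dy": 0, "dz": 0, "rx": 0, "ry": 0, "rz": 0}
    - {"dx": 0, "dy": 0, "dz": -15, "rx": 0, "ry": 0, "rz": 0}
    - {"dx": 0, "dy": 0, "dz": -30, "rx": 0, "ry": 0, "rz": 0}
    - {"dx": 0, "dy": 0, "dz": -35, "rx": 0, "ry": 0, "rz": 0}
    - {"dx": 0, "dy": 0, "dz": -35, "rx": 0, "ry": 0, "rz": 0}

```text
clock: 5.57
tcp_pos: [0.5862, 0.3219, 0.0221]
orientation: [3.14, -0.0, -0.002]
contact_force: [-0.4, 0.5, -0.5]
grip_width: 0.0336
gripper_force: 40.2
```

Call:
send_rows:
  deltas:
    - {"dx": 0, "dy": 0, "dz": 0, "rx": 0, "ry": 0, "rz": 0}
    - {"dx": 0, "dy": 0, "dz": 0, "rx": 0, "ry": 0, "rz": 0}
    - {"dx": 0, "dy": 0, "dz": 0, "rx": 0, "ry": 0, "rz": 0}
  jaw: 45

```text
clock: 5.82
tcp_pos: [0.5874, 0.323, 0.0243]
orientation: [-3.141, 0.0, -0.002]
contact_force: [0.3, -0.1, 0.4]
grip_width: 0.045
gripper_force: 0.0
```

Call:
send_rows:
  deltas:
    - {"dx": 0, "dy": 0, "dz": 35, "rx": 0, "ry": 0, "rz": 0}
    - {"dx": -10, "dy": -25, "dz": 70, "rx": 0, "ry": 0, "rz": 0}
    - {"dx": -30, "dy": -60, "dz": 100, "rx": 0, "ry": 0, "rz": 0}
    - {"dx": -50, "dy": -95, "dz": 130, "rx": 0, "ry": 0, "rz": 0}
    - {"dx": -67, "dy": -129, "dz": 140, "rx": 0, "ry": 0, "rz": 0}

```text
clock: 6.23
tcp_pos: [0.5274, 0.2076, 0.1606]
orientation: [-3.139, -0.002, -0.007]
contact_force: [1.6, -0.8, 1.0]
grip_width: 0.0451
gripper_force: 0.0
```

Call:
send_rows:
  deltas:
    - {"dx": 1, "dy": -1, "dz": 0, "rx": 0, "ry": 0, "rz": 0}
    - {"dx": 1, "dy": -1, "dz": 0, "rx": 0, "ry": 0, "rz": 0}
    - {"dx": 1, "dy": -1, "dz": 0, "rx": 0, "ry": 0, "rz": 0}
    - {"dx": 1, "dy": -1, "dz": -28, "rx": 0, "ry": 0, "rz": 0}
    - {"dx": 1, "dy": -1, "dz": -56, "rx": 0, "ry": 0, "rz": 0}
  jaw: 70

```text
clock: 6.65
tcp_pos: [0.5294, 0.2084, 0.1017]
orientation: [-3.139, -0.002, -0.006]
contact_force: [0.3, 0.7, -0.4]
grip_width: 0.0697
gripper_force: 0.0
```

Call:
send_rows:
  deltas:
    - {"dx": 0, "dy": 0, "dz": 0, "rx": 0, "ry": 0, "rz": 0}
    - {"dx": 0, "dy": 0, "dz": 0, "rx": 0, "ry": 0, "rz": 0}
    - {"dx": 0, "dy": 0, "dz": 0, "rx": 0, "ry": 0, "rz": 0}
    - {"dx": 0, "dy": 0, "dz": 0, "rx": 0, "ry": 0, "rz": 0}
    - {"dx": 0, "dy": 0, "dz": 0, "rx": 0, "ry": 0, "rz": 0}
  jaw: 25

```text
clock: 7.07
tcp_pos: [0.5279, 0.2067, 0.1022]
orientation: [-3.141, -0.0, -0.001]
contact_force: [-1.7, 0.1, -1.0]
grip_width: 0.0343
gripper_force: 37.8
```

Call:
send_rows:
  deltas:
    - {"dx": 0, "dy": 0, "dz": 0, "rx": 0, "ry": 0, "rz": 0}
    - {"dx": 0, "dy": 0, "dz": 0, "rx": 0, "ry": 0, "rz": 0}
    - {"dx": 0, "dy": 0, "dz": 0, "rx": 0, "ry": 0, "rz": 0}

```text
clock: 7.32
tcp_pos: [0.5279, 0.2066, 0.1018]
orientation: [-3.14, -0.0, -0.001]
contact_force: [-2.2, 2.4, 0.2]
grip_width: 0.035
gripper_force: 37.6
```

```bash
python3 tray.py
```

```text
302 ((597.2813720703125, 334.71197509765625), (177.87432861328125, 252.7771759033203), 87.01915740966797) [[471.1653791  249.6676148 ]
 [711.20700579 426.55799014]]
[0.5279315  0.20651496 0.10175411]
```

```bash
python3 - <<'E'
from h import *
S=grab('side');T=grab('top')
u,v=map(int,proj(S,[.5,.2,.11])); a=cv2.resize(S['frame'][v-50:v+50,u-65:u+65],(780,600),interpolation=cv2.INTER_CUBIC)
u,v=map(int,proj(T,[.53,.23,.1])); b=cv2.resize(T['frame'][v-50:v+50,u-65:u+65],(780,600),interpolation=cv2.INTER_CUBIC)
cv2.imwrite('pics/c1.png',cv2.resize(np.hstack([a,b]),(800,308)))
E
```

```text
(no output)
```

View pics/c1.png

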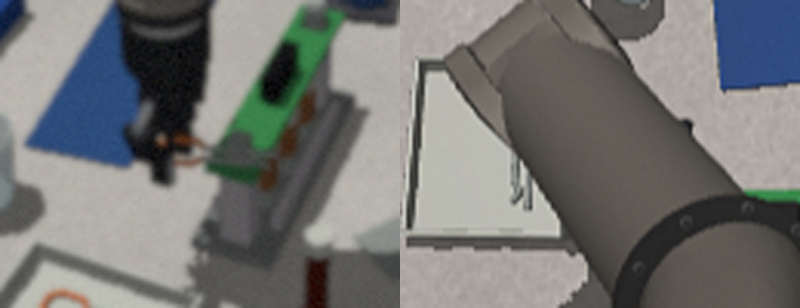

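The first clip lies in the tray. The second was gripped 14 mm off-centre because the arm had not reached its commanded pose, so I reopen, recentre and grip again.

Call:
send_rows:
  deltas:
    - {"dx": 0, "dy": 0, "dz": 0, "rx": 0, "ry": 0, "rz": 0}
    - {"dx": 0, "dy": 0, "dz": 0, "rx": 0, "ry": 0, "rz": 0}
    - {"dx": -3, "dy": -7, "dz": 3, "rx": 0, "ry": 0, "rz": 0}
    - {"dx": -6, "dy": -13, "dz": 6, "rx": 0, "ry": 0, "rz": 0}
    - {"dx": -6, "dy": -13, "dz": 6, "rx": 0, "ry": 0, "rz": 0}
  jaw: 74

```text
clock: 7.88
tcp_pos: [0.5216, 0.1906, 0.1077]
orientation: [3.14, -0.003, 0.0]
contact_force: [-0.2, -0.5, -0.6]
grip_width: 0.074
gripper_force: 0.0
```

Call:
send_rows:
  deltas:
    - {"dx": 0, "dy": 0, "dz": 0, "rx": 0, "ry": 0, "rz": 0}
    - {"dx": 0, "dy": 0, "dz": 0, "rx": 0, "ry": 0, "rz": 0}
    - {"dx": 0, "dy": 0, "dz": 0, "rx": 0, "ry": 0, "rz": 0}
    - {"dx": 0, "dy": 0, "dz": 0, "rx": 0, "ry": 0, "rz": 0}
    - {"dx": 0, "dy": 0, "dz": 0, "rx": 0, "ry": 0, "rz": 0}
  jaw: 25

```text
clock: 8.3
tcp_pos: [0.5218, 0.1931, 0.1073]
orientation: [-3.141, -0.0, -0.0]
contact_force: [-0.0, -0.4, 1.4]
grip_width: 0.0336
gripper_force: 39.3
```

Call:
send_rows:
  deltas:
    - {"dx": 0, "dy": 0, "dz": 0, "rx": 0, "ry": 0, "rz": 0}
    - {"dx": 0, "dy": 0, "dz": 0, "rx": 0, "ry": 0, "rz": 0}
    - {"dx": 0, "dy": 0, "dz": 0, "rx": 0, "ry": 0, "rz": 0}

```text
clock: 8.55
tcp_pos: [0.5218, 0.193, 0.1073]
orientation: [-3.141, -0.0, -0.0]
contact_force: [-0.5, 0.1, 1.7]
grip_width: 0.0336
gripper_force: 39.3
```

Call:
send_rows:
  deltas:
    - {"dx": 7, "dy": 0, "dz": 0, "rx": 0, "ry": 0, "rz": 0}
    - {"dx": 14, "dy": 0, "dz": 0, "rx": 0, "ry": 0, "rz": 0}
    - {"dx": 21, "dy": 0, "dz": 0, "rx": 0, "ry": 0, "rz": 0}
    - {"dx": 28, "dy": 0, "dz": 0, "rx": 0, "ry": 0, "rz": 0}
    - {"dx": 36, "dy": 0, "dz": 0, "rx": 0, "ry": 0, "rz": 0}

```text
clock: 8.97
tcp_pos: [0.5584, 0.1925, 0.1069]
orientation: [3.141, -0.0, -0.001]
contact_force: [-0.2, -0.8, 0.5]
grip_width: 0.0332
gripper_force: 39.4
```

Call:
send_rows:
  deltas:
    - {"dx": 10, "dy": 0, "dz": 0, "rx": 0, "ry": 0, "rz": 0}
    - {"dx": 20, "dy": 0, "dz": 0, "rx": 0, "ry": 0, "rz": 0}
    - {"dx": 30, "dy": 0, "dz": 0, "rx": 0, "ry": 0, "rz": 0}
    - {"dx": 42, "dy": 0, "dz": 0, "rx": 0, "ry": 0, "rz": 0}
    - {"dx": 54, "dy": 0, "dz": 0, "rx": 0, "ry": 0, "rz": 0}

```text
clock: 9.38
tcp_pos: [0.6133, 0.1928, 0.1072]
orientation: [-3.141, 0.0, -0.001]
contact_force: [-0.7, 0.2, 0.2]
grip_width: 0.0333
gripper_force: 39.5
```

Call:
send_rows:
  deltas:
    - {"dx": 0, "dy": 0, "dz": 30, "rx": 0, "ry": 0, "rz": 0}
    - {"dx": 0, "dy": 0, "dz": 60, "rx": 0, "ry": 0, "rz": 0}
    - {"dx": -5, "dy": 25, "dz": 70, "rx": 0, "ry": 0, "rz": 0}
    - {"dx": -10, "dy": 50, "dz": 70, "rx": 0, "ry": 0, "rz": 0}
    - {"dx": -10, "dy": 50, "dz": 70, "rx": 0, "ry": 0, "rz": 0}

```text
clock: 9.8
tcp_pos: [0.6012, 0.2501, 0.1791]
orientation: [-3.136, -0.01, -0.003]
contact_force: [-1.3, 1.0, -0.7]
grip_width: 0.0336
gripper_force: 39.8
```

```bash
python3 tray.py
```

```text
306 ((597.5612182617188, 342.1316833496094), (167.03604125976562, 264.35650634765625), 80.84862518310547) [[471.05648425 249.4119154 ]
 [698.90092382 425.90354335]]
[0.60144159 0.24712654 0.17804286]
```

View pics/t1.png

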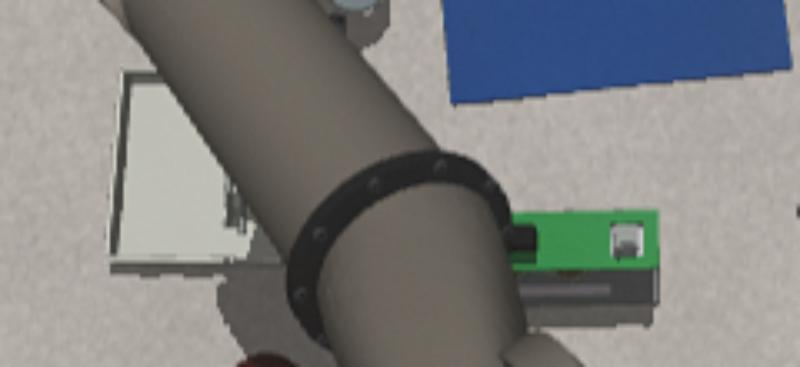

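The tray (left corner at px 110,262) has not moved, and clip 1's legs show inside it at (235,200). I place clip 2 beside it.

Call:
send_rows:
  deltas:
    - {"dx": -4, "dy": 34, "dz": 0, "rx": 0, "ry": 0, "rz": 0}
    - {"dx": -8, "dy": 68, "dz": 0, "rx": 0, "ry": 0, "rz": 0}
    - {"dx": -12, "dy": 102, "dz": 0, "rx": 0, "ry": 0, "rz": 0}
    - {"dx": -14, "dy": 133, "dz": 0, "rx": 0, "ry": 0, "rz": 0}
    - {"dx": -14, "dy": 133, "dz": 0, "rx": 0, "ry": 0, "rz": 0}

```text
clock: 10.27
tcp_pos: [0.5851, 0.3839, 0.177]
orientation: [-3.136, -0.013, 0.002]
contact_force: [-1.6, 2.8, -0.6]
grip_width: 0.0334
gripper_force: 39.9
```

Call:
send_rows:
  deltas:
    - {"dx": 0, "dy": 0, "dz": -30, "rx": 0, "ry": 0, "rz": 0}
    - {"dx": 0, "dy": 0, "dz": -60, "rx": 0, "ry": 0, "rz": 0}
    - {"dx": 0, "dy": 0, "dz": -90, "rx": 0, "ry": 0, "rz": 0}
    - {"dx": 0, "dy": 0, "dz": -110, "rx": 0, "ry": 0, "rz": 0}
    - {"dx": 0, "dy": 0, "dz": -120, "rx": 0, "ry": 0, "rz": 0}

```text
clock: 10.68
tcp_pos: [0.587, 0.3732, 0.0531]
orientation: [3.138, -0.001, -0.006]
contact_force: [-0.1, -1.1, -0.9]
grip_width: 0.0337
gripper_force: 39.9
```

Call:
send_rows:
  deltas:
    - {"dx": 0, "dy": 0, "dz": -15, "rx": 0, "ry": 0, "rz": 0}
    - {"dx": 0, "dy": 0, "dz": -30, "rx": 0, "ry": 0, "rz": 0}
    - {"dx": 0, "dy": 0, "dz": -34, "rx": 0, "ry": 0, "rz": 0}
    - {"dx": 0, "dy": 0, "dz": -34, "rx": 0, "ry": 0, "rz": 0}

```text
clock: 11.02
tcp_pos: [0.5874, 0.3753, 0.0221]
orientation: [3.14, -0.0, -0.002]
contact_force: [-0.0, -0.6, 0.0]
grip_width: 0.0335
gripper_force: 39.9
```

Call:
send_rows:
  deltas:
    - {"dx": 0, "dy": 0, "dz": 0, "rx": 0, "ry": 0, "rz": 0}
    - {"dx": 0, "dy": 0, "dz": 0, "rx": 0, "ry": 0, "rz": 0}
    - {"dx": 0, "dy": 0, "dz": 0, "rx": 0, "ry": 0, "rz": 0}
  jaw: 45

```text
clock: 11.27
tcp_pos: [0.5885, 0.3765, 0.0246]
orientation: [-3.14, -0.0, -0.003]
contact_force: [-0.0, 0.2, -0.0]
grip_width: 0.0449
gripper_force: 0.0
```

Call:
send_rows:
  deltas:
    - {"dx": 0, "dy": 0, "dz": 35, "rx": 0, "ry": 0, "rz": 0}
    - {"dx": -10, "dy": -25, "dz": 70, "rx": 0, "ry": 0, "rz": 0}
    - {"dx": -20, "dy": -58, "dz": 105, "rx": 0, "ry": 0, "rz": 0}
    - {"dx": -35, "dy": -92, "dz": 140, "rx": 0, "ry": 0, "rz": 0}
    - {"dx": -45, "dy": -126, "dz": 170, "rx": 0, "ry": 0, "rz": 0}

```text
clock: 11.68
tcp_pos: [0.5479, 0.2667, 0.1799]
orientation: [-3.141, -0.002, -0.003]
contact_force: [0.4, -0.5, 0.6]
grip_width: 0.0448
gripper_force: 0.0
```

Call:
send_rows:
  deltas:
    - {"dx": -14, "dy": -33, "dz": 0, "rx": 0, "ry": 0, "rz": 0}
    - {"dx": -28, "dy": -67, "dz": 0, "rx": 0, "ry": 0, "rz": 0}
    - {"dx": -42, "dy": -100, "dz": 0, "rx": 0, "ry": 0, "rz": 0}
    - {"dx": -56, "dy": -130, "dz": 0, "rx": 0, "ry": 0, "rz": 0}
    - {"dx": -70, "dy": -164, "dz": 0, "rx": 0, "ry": 0, "rz": 0}
  jaw: 60

```text
clock: 12.1
tcp_pos: [0.478, 0.1022, 0.1785]
orientation: [-3.141, -0.001, -0.004]
contact_force: [0.9, -0.6, 0.6]
grip_width: 0.0598
gripper_force: 0.0
```

```bash
python3 tray.py; python3 -c "
from h import *
print(r.get_obs()['joints'].round(2))"
```

```text
541 ((596.54443359375, 334.9750671386719), (178.57318115234375, 249.41322326660156), 87.53034973144531) [[471.34995025 258.34400077]
 [676.71103221 426.39564949]]
[0.47489402 0.0938699  0.17745242]
[ 0.01  0.27 -0.39  2.04  0.14  0.85 -2.04]
```

View pics/t1.png

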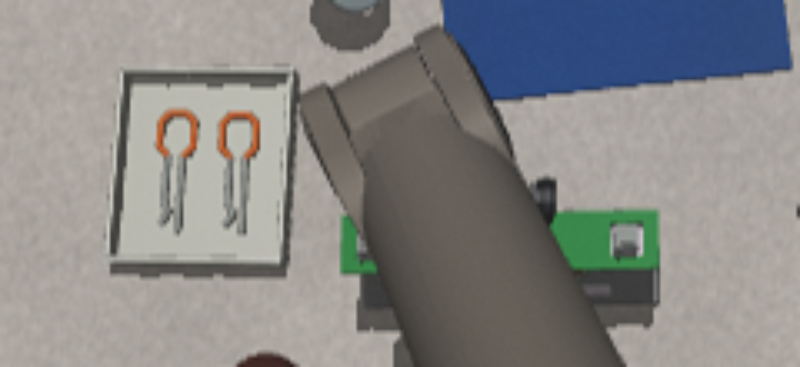

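Both orange loops (px 177,132 and 240,135) lie in the tray. I turn the tool by -90° over the bar handle.

Call:
send_rows:
  deltas:
    - {"dx": 0, "dy": 0, "dz": 0, "rx": 0, "ry": 0, "rz": -6}
    - {"dx": 0, "dy": 0, "dz": 0, "rx": 0, "ry": 0, "rz": -12}
    - {"dx": 0, "dy": 0, "dz": 0, "rx": 0, "ry": 0, "rz": -18}
    - {"dx": 0, "dy": 0, "dz": 0, "rx": 0, "ry": 0, "rz": -24}
    - {"dx": 0, "dy": 0, "dz": 0, "rx": 0, "ry": 0, "rz": -30}

```text
clock: 12.57
tcp_pos: [0.4788, 0.1032, 0.1784]
orientation: [-3.032, 0.821, -0.003]
contact_force: [-0.2, 0.3, 0.0]
grip_width: 0.0602
gripper_force: 0.0
```

Call:
send_rows:
  deltas:
    - {"dx": 0, "dy": 0, "dz": 0, "rx": 0, "ry": 0, "rz": -6}
    - {"dx": 0, "dy": 0, "dz": 0, "rx": 0, "ry": 0, "rz": -12}
    - {"dx": 0, "dy": 0, "dz": 0, "rx": 0, "ry": 0, "rz": -18}
    - {"dx": 0, "dy": 0, "dz": 0, "rx": 0, "ry": 0, "rz": -24}
    - {"dx": 0, "dy": 0, "dz": 0, "rx": 0, "ry": 0, "rz": -30}

```text
clock: 12.98
tcp_pos: [0.4785, 0.1027, 0.1776]
orientation: [-2.737, 1.54, 0.001]
contact_force: [-0.1, 0.6, -0.7]
grip_width: 0.0599
gripper_force: 0.0
```

Call:
send_rows:
  deltas:
    - {"dx": 0, "dy": 0, "dz": 0, "rx": 0, "ry": 0, "rz": -7}
    - {"dx": 0, "dy": 0, "dz": 0, "rx": 0, "ry": 0, "rz": -14}
    - {"dx": 0, "dy": 0, "dz": 0, "rx": 0, "ry": 0, "rz": -21}
    - {"dx": 0, "dy": 0, "dz": 0, "rx": 0, "ry": 0, "rz": -28}
    - {"dx": 0, "dy": 0, "dz": 0, "rx": 0, "ry": 0, "rz": -30}

```text
clock: 13.4
tcp_pos: [0.4778, 0.1027, 0.1761]
orientation: [2.43, -1.98, -0.014]
contact_force: [1.0, -0.2, -1.6]
grip_width: 0.0598
gripper_force: 0.0
```

Call:
send_rows:
  deltas:
    - {"dx": 0, "dy": 0, "dz": 0, "rx": 0, "ry": 0, "rz": 0}
    - {"dx": 0, "dy": 0, "dz": 0, "rx": 0, "ry": 0, "rz": 0}

```text
clock: 13.57
tcp_pos: [0.4774, 0.1038, 0.1751]
orientation: [2.435, -1.967, -0.013]
contact_force: [0.1, 1.0, 0.7]
grip_width: 0.0604
gripper_force: 0.0
```

Call:
send_rows:
  deltas:
    - {"dx": -2, "dy": -6, "dz": 0, "rx": 0, "ry": 0, "rz": -4}
    - {"dx": -4, "dy": -12, "dz": 0, "rx": 0, "ry": 0, "rz": -8}
    - {"dx": -6.7, "dy": -17, "dz": 0, "rx": 0, "ry": 0, "rz": -12}
    - {"dx": -6.7, "dy": -17, "dz": 0, "rx": 0, "ry": 0, "rz": -12}
    - {"dx": -6.7, "dy": -17, "dz": 0, "rx": 0, "ry": 0, "rz": -12}

```text
clock: 13.98
tcp_pos: [0.4704, 0.0848, 0.1741]
orientation: [2.213, -2.214, -0.019]
contact_force: [0.4, -0.2, -1.1]
grip_width: 0.0597
gripper_force: 0.0
```

```bash
python3 -c "
from h import *
o=r.get_obs();print(o['joints'].round(2),o['tcp_pos'],R.from_rotvec(o['orientation']).as_matrix().round(3))"
```

```text
[-1.14  0.41  1.06  2.12 -0.47  0.89 -2.95] [0.47043311 0.0847946  0.17406516] [[-0.    -1.    -0.016]
 [-1.     0.     0.001]
 [-0.001  0.016 -1.   ]]
```

J7 is at its limit, so this was the wrong direction. I turn back +180° for the equivalent grasp.

Call:
send_rows:
  deltas:
    - {"dx": 0, "dy": 0, "dz": 5, "rx": 0, "ry": 0, "rz": 6}
    - {"dx": 0, "dy": 0, "dz": 10, "rx": 0, "ry": 0, "rz": 12}
    - {"dx": 0, "dy": 0, "dz": 15, "rx": 0, "ry": 0, "rz": 18}
    - {"dx": 0, "dy": 0, "dz": 15, "rx": 0, "ry": 0, "rz": 24}
    - {"dx": 0, "dy": 0, "dz": 15, "rx": 0, "ry": 0, "rz": 30}

```text
clock: 14.4
tcp_pos: [0.4712, 0.0855, 0.1902]
orientation: [2.717, -1.558, -0.013]
contact_force: [0.3, -0.3, -1.0]
grip_width: 0.0598
gripper_force: 0.0
```

Call:
send_rows:
  deltas:
    - {"dx": 0, "dy": 0, "dz": 0, "rx": 0, "ry": 0, "rz": 6}
    - {"dx": 0, "dy": 0, "dz": 0, "rx": 0, "ry": 0, "rz": 12}
    - {"dx": 0, "dy": 0, "dz": 0, "rx": 0, "ry": 0, "rz": 18}
    - {"dx": 0, "dy": 0, "dz": 0, "rx": 0, "ry": 0, "rz": 24}
    - {"dx": 0, "dy": 0, "dz": 0, "rx": 0, "ry": 0, "rz": 30}

```text
clock: 14.82
tcp_pos: [0.4711, 0.0855, 0.1902]
orientation: [3.025, -0.801, -0.006]
contact_force: [-0.4, -0.9, -0.3]
grip_width: 0.0598
gripper_force: 0.0
```

Call:
send_rows:
  deltas:
    - {"dx": 0, "dy": 0, "dz": 0, "rx": 0, "ry": 0, "rz": 6}
    - {"dx": 0, "dy": 0, "dz": 0, "rx": 0, "ry": 0, "rz": 12}
    - {"dx": 0, "dy": 0, "dz": 0, "rx": 0, "ry": 0, "rz": 18}
    - {"dx": 0, "dy": 0, "dz": 0, "rx": 0, "ry": 0, "rz": 24}
    - {"dx": 0, "dy": 0, "dz": 0, "rx": 0, "ry": 0, "rz": 30}

```text
clock: 15.23
tcp_pos: [0.4712, 0.0855, 0.1905]
orientation: [3.129, 0.009, 0.001]
contact_force: [0.7, 0.2, -0.2]
grip_width: 0.0597
gripper_force: 0.0
```

Call:
send_rows:
  deltas:
    - {"dx": 0, "dy": 0, "dz": 0, "rx": 0, "ry": 0, "rz": 6}
    - {"dx": 0, "dy": 0, "dz": 0, "rx": 0, "ry": 0, "rz": 12}
    - {"dx": 0, "dy": 0, "dz": 0, "rx": 0, "ry": 0, "rz": 18}
    - {"dx": 0, "dy": 0, "dz": 0, "rx": 0, "ry": 0, "rz": 24}
    - {"dx": 0, "dy": 0, "dz": 0, "rx": 0, "ry": 0, "rz": 30}

```text
clock: 15.65
tcp_pos: [0.4712, 0.0855, 0.1906]
orientation: [3.019, 0.819, 0.008]
contact_force: [-0.2, -1.0, -0.5]
grip_width: 0.0603
gripper_force: 0.0
```

Call:
send_rows:
  deltas:
    - {"dx": 0, "dy": 0, "dz": 0, "rx": 0, "ry": 0, "rz": 6}
    - {"dx": 0, "dy": 0, "dz": 0, "rx": 0, "ry": 0, "rz": 12}
    - {"dx": 0, "dy": 0, "dz": 0, "rx": 0, "ry": 0, "rz": 18}
    - {"dx": 0, "dy": 0, "dz": 0, "rx": 0, "ry": 0, "rz": 24}
    - {"dx": 0, "dy": 0, "dz": 0, "rx": 0, "ry": 0, "rz": 30}

```text
clock: 16.07
tcp_pos: [0.4712, 0.0855, 0.1908]
orientation: [2.705, 1.572, 0.014]
contact_force: [-0.5, 0.2, 0.1]
grip_width: 0.06
gripper_force: 0.0
```

Call:
send_rows:
  deltas:
    - {"dx": 0, "dy": 0, "dz": 0, "rx": 0, "ry": 0, "rz": 7}
    - {"dx": 0, "dy": 0, "dz": 0, "rx": 0, "ry": 0, "rz": 14}
    - {"dx": 0, "dy": 0, "dz": 0, "rx": 0, "ry": 0, "rz": 21}
    - {"dx": 0, "dy": 0, "dz": 0, "rx": 0, "ry": 0, "rz": 28}
    - {"dx": 0, "dy": 0, "dz": 0, "rx": 0, "ry": 0, "rz": 30}

```text
clock: 16.48
tcp_pos: [0.4712, 0.0855, 0.1909]
orientation: [2.206, 2.221, 0.019]
contact_force: [-0.6, 0.6, -0.1]
grip_width: 0.0601
gripper_force: 0.0
```

```bash
cat > st.py <<'E'
from h import *
o=r.get_obs();M=R.from_rotvec(o['orientation']).as_matrix()
print(o['joints'].round(2),(o['tcp_pos']*1000).round(1),'yaw of tool y',np.degrees(np.arctan2(M[1,1],M[0,1])).round(1),'zaxis',M[:,2].round(3))
E
python3 st.py
```

```text
[-0.65  0.21  0.39  2.1  -0.1   0.83 -0.2 ] [471.2  85.5 190.9] yaw of tool y 0.4 zaxis [ 0.017  0.001 -1.   ]
```

Call:
send_rows:
  deltas:
    - {"dx": 0, "dy": 1, "dz": -20, "rx": 0, "ry": 1, "rz": -0.4}
    - {"dx": -0.5, "dy": 1, "dz": -40, "rx": 0, "ry": 1, "rz": -0.4}
    - {"dx": -0.5, "dy": 1, "dz": -58, "rx": 0, "ry": 1, "rz": -0.4}
    - {"dx": -0.5, "dy": 1, "dz": -63, "rx": 0, "ry": 1, "rz": -0.4}
    - {"dx": -0.5, "dy": 1, "dz": -63, "rx": 0, "ry": 1, "rz": -0.4}

```text
clock: 16.9
tcp_pos: [0.4697, 0.0862, 0.1264]
orientation: [-2.228, -2.21, 0.006]
contact_force: [-0.2, 0.4, 0.0]
grip_width: 0.0599
gripper_force: 0.0
```

Call:
send_rows:
  deltas:
    - {"dx": 0, "dy": 0, "dz": 0, "rx": 0, "ry": 0, "rz": 0}
    - {"dx": 0, "dy": 0, "dz": 0, "rx": 0, "ry": 0, "rz": 0}
    - {"dx": 0, "dy": 0, "dz": 0, "rx": 0, "ry": 0, "rz": 0}
    - {"dx": 0, "dy": 0, "dz": 0, "rx": 0, "ry": 0, "rz": 0}
    - {"dx": 0, "dy": 0, "dz": 0, "rx": 0, "ry": 0, "rz": 0}
  jaw: 8
  newtons: 60

```text
clock: 17.32
tcp_pos: [0.471, 0.0863, 0.128]
orientation: [-2.231, -2.21, 0.002]
contact_force: [-1.3, 0.1, 6.4]
grip_width: 0.0169
gripper_force: 58.6
```

Call:
send_rows:
  deltas:
    - {"dx": 0, "dy": 0, "dz": 0, "rx": 0, "ry": 0, "rz": 0}
    - {"dx": 0, "dy": 0, "dz": 0, "rx": 0, "ry": 0, "rz": 0}
    - {"dx": 0, "dy": 0, "dz": 0, "rx": 0, "ry": 0, "rz": 0}

```text
clock: 17.57
tcp_pos: [0.4709, 0.0864, 0.128]
orientation: [-2.231, -2.21, 0.002]
contact_force: [-1.2, -0.1, 5.3]
grip_width: 0.0172
gripper_force: 58.6
```

```bash
python3 st.py
```

```text
[-0.62  0.33  0.37  2.14 -0.18  0.71 -0.14] [470.9  86.4 128. ] yaw of tool y -0.5 zaxis [-0.001 -0.    -1.   ]
```

Call:
send_rows:
  deltas:
    - {"dx": 0, "dy": 0, "dz": 15, "rx": 0, "ry": 0, "rz": 0}
    - {"dx": 0, "dy": 0, "dz": 30, "rx": 0, "ry": 0, "rz": 0}
    - {"dx": 0, "dy": 0, "dz": 45, "rx": 0, "ry": 0, "rz": 0}
    - {"dx": 0, "dy": 0, "dz": 60, "rx": 0, "ry": 0, "rz": 0}
    - {"dx": 0, "dy": 0, "dz": 60, "rx": 0, "ry": 0, "rz": 0}

```text
clock: 17.98
tcp_pos: [0.4718, 0.0866, 0.1896]
orientation: [2.232, 2.21, 0.003]
contact_force: [1.3, 0.1, -2.7]
grip_width: 0.0171
gripper_force: 59.1
```

Call:
send_rows:
  deltas:
    - {"dx": 25, "dy": -12, "dz": 0, "rx": 0, "ry": 0, "rz": 1}
    - {"dx": 50, "dy": -24, "dz": 0, "rx": 0, "ry": 0, "rz": 2}
    - {"dx": 75, "dy": -36, "dz": 0, "rx": 0, "ry": 0, "rz": 3}
    - {"dx": 100, "dy": -46, "dz": 0, "rx": 0, "ry": 0, "rz": 4}
    - {"dx": 125, "dy": -56, "dz": 0, "rx": 0, "ry": 0, "rz": 4.8}

```text
clock: 18.4
tcp_pos: [0.5958, 0.0296, 0.1859]
orientation: [-2.135, -2.302, 0.006]
contact_force: [0.5, -0.4, -1.6]
grip_width: 0.0168
gripper_force: 59.2
```

Call:
send_rows:
  deltas:
    - {"dx": 25, "dy": -11, "dz": 0, "rx": 0, "ry": 0, "rz": 0}
    - {"dx": 50, "dy": -22, "dz": 0, "rx": 0, "ry": 0, "rz": 0}
    - {"dx": 75, "dy": -33, "dz": 0, "rx": 0, "ry": 0, "rz": 0}
    - {"dx": 81, "dy": -35, "dz": 0, "rx": 0, "ry": 0, "rz": 0}
    - {"dx": 81, "dy": -35, "dz": -20, "rx": 0, "ry": 0, "rz": 0}

```text
clock: 18.82
tcp_pos: [0.6801, -0.0067, 0.1692]
orientation: [2.137, 2.297, 0.002]
contact_force: [1.0, 0.2, -0.4]
grip_width: 0.0168
gripper_force: 59.4
```

```bash
python3 st.py; python3 - <<'E'
from h import *
T=grab('top');S=grab('side')
u,v=map(int,proj(T,[.6,0,.1])); a=T['frame'][max(0,v-90):v+90,u-120:u+120]
u,v=map(int,proj(S,[.6,.05,.1])); b=S['frame'][max(0,v-90):v+90,u-120:u+120]
cv2.imwrite('pics/d1.png',cv2.resize(np.hstack([a,b]),(800,300)))
E
```

```text
[-0.35  0.58  0.39  1.63 -0.25  0.98  0.19] [680.1  -6.7 169.2] yaw of tool y 4.1 zaxis [ 0.004 -0.002 -1.   ]
```

View pics/d1.png

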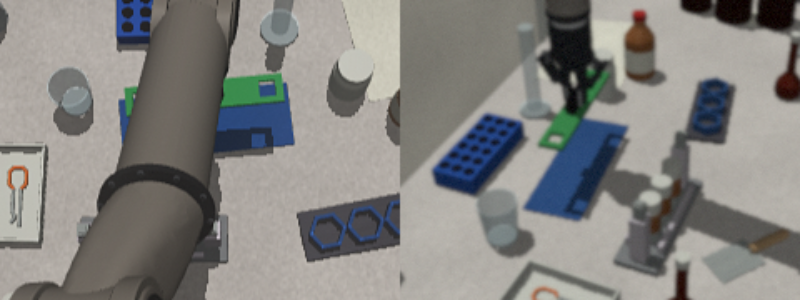

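The bar is held level above the mat (right panel 575,110) and capped vessels stand uncovered in the carrier (right panel 640–665,185–210). I lower and release.

Call:
send_rows:
  deltas:
    - {"dx": -3, "dy": 1, "dz": -35, "rx": 0, "ry": 0, "rz": 0}
    - {"dx": -3, "dy": 1, "dz": -70, "rx": 0, "ry": 0, "rz": 0}
    - {"dx": -3, "dy": 1, "dz": -100, "rx": 0, "ry": 0, "rz": 0}
    - {"dx": -3, "dy": 1, "dz": -120, "rx": 0, "ry": 0, "rz": 0}
    - {"dx": -3, "dy": 1, "dz": -120, "rx": 0, "ry": 0, "rz": 0}

```text
clock: 19.33
tcp_pos: [0.6687, -0.0028, 0.042]
orientation: [-2.131, -2.297, 0.015]
contact_force: [-1.7, 0.5, -3.2]
grip_width: 0.0166
gripper_force: 59.2
```

Call:
send_rows:
  deltas:
    - {"dx": 0, "dy": 0, "dz": -8, "rx": 0, "ry": 0, "rz": 0}
    - {"dx": 0, "dy": 0, "dz": -14, "rx": 0, "ry": 0, "rz": 0}
    - {"dx": 0, "dy": 0, "dz": -19, "rx": 0, "ry": 0, "rz": 0}
    - {"dx": 0, "dy": 0, "dz": -19, "rx": 0, "ry": 0, "rz": 0}
    - {"dx": 0, "dy": 0, "dz": -19, "rx": 0, "ry": 0, "rz": 0}

```text
clock: 19.75
tcp_pos: [0.6737, -0.0039, 0.0287]
orientation: [-2.138, -2.301, 0.003]
contact_force: [0.1, 0.0, -2.1]
grip_width: 0.0172
gripper_force: 59.4
```

Call:
send_rows:
  deltas:
    - {"dx": 0, "dy": 0, "dz": 0, "rx": 0, "ry": 0, "rz": 0}
    - {"dx": 0, "dy": 0, "dz": 0, "rx": 0, "ry": 0, "rz": 0}
    - {"dx": 0, "dy": 0, "dz": 0, "rx": 0, "ry": 0, "rz": 0}
  jaw: 50

```text
clock: 20.0
tcp_pos: [0.6736, -0.004, 0.0285]
orientation: [-2.138, -2.301, 0.003]
contact_force: [0.5, -0.1, 0.5]
grip_width: 0.0498
gripper_force: 0.0
```

Call:
send_rows:
  deltas:
    - {"dx": 0, "dy": 0, "dz": 35, "rx": 0, "ry": 0, "rz": 0}
    - {"dx": 0, "dy": 0, "dz": 70, "rx": 0, "ry": 0, "rz": 0}
    - {"dx": 0, "dy": 0, "dz": 105, "rx": 0, "ry": 0, "rz": 0}
    - {"dx": -10, "dy": -30, "dz": 140, "rx": 0, "ry": 0, "rz": 0}
    - {"dx": -25, "dy": -60, "dz": 170, "rx": 0, "ry": 0, "rz": 0}

```text
clock: 20.42
tcp_pos: [0.6524, -0.056, 0.1944]
orientation: [-2.133, -2.307, 0.0]
contact_force: [2.0, -0.5, 0.7]
grip_width: 0.0499
gripper_force: 0.0
```

Call:
send_rows:
  deltas:
    - {"dx": -15, "dy": -35, "dz": 0, "rx": 0, "ry": 0, "rz": 0}
    - {"dx": -30, "dy": -70, "dz": 0, "rx": 0, "ry": 0, "rz": 0}
    - {"dx": -45, "dy": -105, "dz": 0, "rx": 0, "ry": 0, "rz": 0}
    - {"dx": -60, "dy": -140, "dz": 0, "rx": 0, "ry": 0, "rz": 0}
    - {"dx": -75, "dy": -175, "dz": 0, "rx": 0, "ry": 0, "rz": 0}

```text
clock: 20.83
tcp_pos: [0.5751, -0.2347, 0.1926]
orientation: [-2.138, -2.301, 0.004]
contact_force: [0.6, -0.6, -0.4]
grip_width: 0.0498
gripper_force: 0.0
```

```bash
python3 st.py; python3 - <<'E'
from h import *
T=grab('top');S=grab('side'); np.save('top1.npy',T,allow_pickle=True)
u,v=map(int,proj(T,[.47,.08,.1])); a=T['frame'][v-50:v+50,u-65:u+65]
u,v=map(int,proj(S,[.47,.08,.1])); b=S['frame'][max(0,v-50):v+50,u-65:u+65]
cv2.imwrite('pics/e1.png',cv2.resize(np.hstack([a,b]),(800,308),interpolation=cv2.INTER_CUBIC))
P=cloud(T)
m=(P[...,2]>.07)&(P[...,2]<.12)&(abs(P[...,0]-.47)<.04)&(abs(P[...,1]-.087)<.085)
n,l,s,c=cv2.connectedComponentsWithStats(m.astype(np.uint8))
for i in range(1,n):
    if s[i,4]>20: q=P[l==i]*1000; print('vessel',s[i,4],np.median(q,0).round(1),(q.min(0)/2+q.max(0)/2).round(1))
m=(T['frame'][...,1]>T['frame'][...,2]*1.6)&(T['frame'][...,1]>T['frame'][...,0]*1.4)&(P[...,0]>.6)&(P[...,0]<.75)
q=P[m]*1000; rc=cv2.minAreaRect(q[:,:2].astype(np.float32)); print('green',m.sum(),np.median(q,0).round(1),rc)
m=(P[...,2]>.035)&(P[...,2]<.055)&(P[...,0]>.64)&(P[...,0]<.72)&(abs(P[...,1])<.06)
q=P[m]*1000; print('handle',m.sum(),np.median(q,0).round(1),cv2.minAreaRect(q[:,:2].astype(np.float32)))
E
```

```text
[-0.04  0.47  0.44  1.76 -0.23  0.97  0.57] [ 575.1 -234.7  192.6] yaw of tool y 4.2 zaxis [-0.002 -0.001 -1.   ]
vessel 179 [472.6 134.1 100.7] [474.2 135.2  89.8]
vessel 177 [470.   86.5 101.1] [471.7  86.9  90.8]
vessel 174 [468.8  36.4 101.6] [469.8  36.5  90.3]
green 951 [670.6  -4.7  11.4] ((673.9614868164062, -3.4528274536132812), (46.71680450439453, 248.62513732910156), 4.0475640296936035)
handle 137 [673.9  -2.9  41.5] ((673.7400512695312, -2.8288307189941406), (19.87786102294922, 57.609073638916016), 0.3963905870914459)
```

View pics/e1.png

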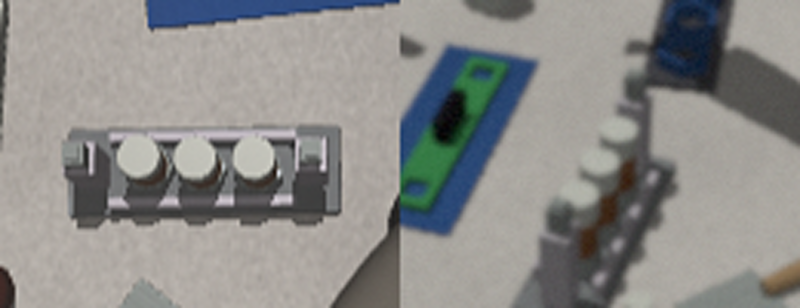

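Three capped vessels stand in the carrier (left panel 142,160; 198,160; 255,158), and the bar lies flat on the mat at (674,-3). Now I refine the pocket centres.

```bash
python3 - <<'E'
from h import *
T=np.load('top0.npy',allow_pickle=True).item(); P=cloud(T)
hsv=cv2.cvtColor(T['frame'],cv2.COLOR_BGR2HSV); H,S=hsv[...,0],hsv[...,1]
m=(H>100)&(H<125)&(S>100)&(abs(P[...,0]-.49)<.08)&(abs(P[...,1]+.27)<.12)&(P[...,2]>.022)
v,u=np.where(m); W=np.array([plane(T,a,b,.03)[:2] for a,b in zip(u,v)])*1000
C=np.array([[475.7,-207],[486.9,-271],[498,-335]])
for k in range(3):
    for it in range(4):
        q=W[np.hypot(*(W-C[k]).T)<36]; (c,rad)=cv2.minEnclosingCircle(q.astype(np.float32)); C[k]=(q.mean(0)+np.array(c)+ (q.min(0)+q.max(0))/2)/3
    print(len(q),'mean',q.mean(0).round(1),'circ',np.round(c,1),round(rad,1),'box',((q.min(0)+q.max(0))/2).round(1))
m=(P[...,2]>.004)&(P[...,2]<.04)&(abs(P[...,0]-.49)<.09)&(abs(P[...,1]+.27)<.15)
q=P[m][:,:2]*1000; print('base',cv2.minAreaRect(q.astype(np.float32)))
E
```

```text
138 mean [ 476.9 -209. ] circ [ 478.5 -210.5] 34.9 box [ 476.  -211.2]
136 mean [ 487.3 -271.7] circ [ 485.5 -271.8] 35.6 box [ 488.4 -271.8]
141 mean [ 498.7 -332.1] circ [ 498.  -330.5] 34.7 box [ 498.3 -330.2]
base ((489.90570068359375, -270.2587585449219), (179.48626708984375, 299.1868896484375), 0.12187281250953674)
```

Call:
send_rows:
  deltas:
    - {"dx": -13, "dy": 33, "dz": 0, "rx": 0, "ry": 0, "rz": -1}
    - {"dx": -26, "dy": 67, "dz": 0, "rx": 0, "ry": 0, "rz": -2}
    - {"dx": -39, "dy": 100, "dz": 0, "rx": 0, "ry": 0, "rz": -3}
    - {"dx": -52, "dy": 133, "dz": 0, "rx": 0, "ry": 0, "rz": -4.2}
    - {"dx": -65, "dy": 166, "dz": 0, "rx": 0, "ry": 0, "rz": -4.2}
  jaw: 64

```text
clock: 21.35
tcp_pos: [0.5103, -0.0656, 0.1922]
orientation: [-2.222, -2.219, 0.004]
contact_force: [0.2, 0.5, 0.2]
grip_width: 0.0643
gripper_force: 0.0
```

Call:
send_rows:
  deltas:
    - {"dx": -13, "dy": 33, "dz": 0, "rx": 0, "ry": 0, "rz": 0}
    - {"dx": -26, "dy": 67, "dz": 0, "rx": 0, "ry": 0, "rz": 0}
    - {"dx": -39, "dy": 100, "dz": 0, "rx": 0, "ry": 0, "rz": 0}
    - {"dx": -39, "dy": 100, "dz": 0, "rx": 0, "ry": 0, "rz": 0}
    - {"dx": -39, "dy": 100, "dz": 0, "rx": 0, "ry": 0, "rz": 0}

```text
clock: 21.77
tcp_pos: [0.4716, 0.035, 0.1923]
orientation: [-2.215, -2.225, 0.003]
contact_force: [0.7, -0.1, 0.1]
grip_width: 0.0638
gripper_force: 0.0
```

```bash
python3 st.py
```

```text
[-0.55  0.21  0.4   2.1  -0.11  0.86 -0.09] [471.6  35.  192.3] yaw of tool y 0.3 zaxis [-0.003  0.    -1.   ]
```

Call:
send_rows:
  deltas:
    - {"dx": -2, "dy": 1, "dz": -30, "rx": 0, "ry": 0, "rz": 0}
    - {"dx": -2, "dy": 1.5, "dz": -60, "rx": 0, "ry": 0, "rz": 0}
    - {"dx": -2, "dy": 1.5, "dz": -90, "rx": 0, "ry": 0, "rz": 0}
    - {"dx": -2, "dy": 1.5, "dz": -112, "rx": 0, "ry": 0, "rz": 0}
    - {"dx": -2, "dy": 1.5, "dz": -112, "rx": 0, "ry": 0, "rz": 0}

```text
clock: 22.18
tcp_pos: [0.4679, 0.0325, 0.0767]
orientation: [-2.22, -2.217, 0.014]
contact_force: [-0.3, -0.1, 0.2]
grip_width: 0.0644
gripper_force: 0.0
```

Call:
send_rows:
  deltas:
    - {"dx": 0, "dy": 0, "dz": 0, "rx": 0, "ry": 0, "rz": 0}
    - {"dx": 0, "dy": 0, "dz": 0, "rx": 0, "ry": 0, "rz": 0}
    - {"dx": 0, "dy": 0, "dz": 0, "rx": 0, "ry": 0, "rz": 0}
    - {"dx": 0, "dy": 0, "dz": 0, "rx": 0, "ry": 0, "rz": 0}
    - {"dx": 0, "dy": 0, "dz": 0, "rx": 0, "ry": 0, "rz": 0}
  jaw: 28
  newtons: 50

```text
clock: 22.6
tcp_pos: [0.4711, 0.0342, 0.0813]
orientation: [-2.221, -2.221, 0.001]
contact_force: [-1.5, -2.6, 7.6]
grip_width: 0.0368
gripper_force: 50.4
```

Call:
send_rows:
  deltas:
    - {"dx": 0, "dy": 0, "dz": 0, "rx": 0, "ry": 0, "rz": 0}
    - {"dx": 0, "dy": 0, "dz": 0, "rx": 0, "ry": 0, "rz": 0}
    - {"dx": 0, "dy": 0, "dz": 10, "rx": 0, "ry": 0, "rz": 0}
    - {"dx": 0, "dy": 0, "dz": 25, "rx": 0, "ry": 0, "rz": 0}
    - {"dx": 0, "dy": 0, "dz": 40, "rx": 0, "ry": 0, "rz": 0}

```text
clock: 23.02
tcp_pos: [0.4695, 0.0344, 0.1208]
orientation: [-2.219, -2.22, 0.006]
contact_force: [0.1, 0.0, -2.3]
grip_width: 0.0371
gripper_force: 50.4
```

```bash
python3 st.py
```

```text
[-0.52  0.33  0.37  2.16 -0.18  0.69 -0.02] [469.5  34.4 120.8] yaw of tool y 0.0 zaxis [-0.004 -0.001 -1.   ]
```

Call:
send_rows:
  deltas:
    - {"dx": 0, "dy": 0, "dz": 30, "rx": 0, "ry": 0, "rz": 0}
    - {"dx": 0, "dy": 0, "dz": 60, "rx": 0, "ry": 0, "rz": 0}
    - {"dx": 0, "dy": 0, "dz": 90, "rx": 0, "ry": 0, "rz": 0}
    - {"dx": 3, "dy": -20, "dz": 105, "rx": 0, "ry": 0, "rz": 0}
    - {"dx": 5, "dy": -55, "dz": 105, "rx": 0, "ry": 0, "rz": 0}

```text
clock: 23.43
tcp_pos: [0.4776, -0.0171, 0.2293]
orientation: [2.212, 2.229, 0.008]
contact_force: [1.8, 0.4, -2.6]
grip_width: 0.0368
gripper_force: 50.8
```

Call:
send_rows:
  deltas:
    - {"dx": 3, "dy": -34, "dz": 0, "rx": 0, "ry": 0, "rz": 0}
    - {"dx": 6, "dy": -68, "dz": 0, "rx": 0, "ry": 0, "rz": 0}
    - {"dx": 9, "dy": -102, "dz": 0, "rx": 0, "ry": 0, "rz": 0}
    - {"dx": 12, "dy": -136, "dz": 0, "rx": 0, "ry": 0, "rz": 0}
    - {"dx": 15, "dy": -170, "dz": 0, "rx": 0, "ry": 0, "rz": 0}

```text
clock: 23.85
tcp_pos: [0.4896, -0.1918, 0.2257]
orientation: [-2.219, -2.221, 0.003]
contact_force: [0.8, -0.2, -2.6]
grip_width: 0.0367
gripper_force: 50.8
```

Call:
send_rows:
  deltas:
    - {"dx": 3, "dy": -34, "dz": 0, "rx": 0, "ry": 0, "rz": 0}
    - {"dx": 6, "dy": -68, "dz": 0, "rx": 0, "ry": 0, "rz": 0}
    - {"dx": 9, "dy": -102, "dz": 0, "rx": 0, "ry": 0, "rz": 0}
    - {"dx": 9, "dy": -136, "dz": 0, "rx": 0, "ry": 0, "rz": 0}
    - {"dx": 9, "dy": -146, "dz": 0, "rx": 0, "ry": 0, "rz": 0}

```text
clock: 24.27
tcp_pos: [0.4973, -0.3423, 0.2261]
orientation: [2.226, 2.215, -0.009]
contact_force: [-0.7, 0.1, -2.4]
grip_width: 0.0364
gripper_force: 50.7
```

Call:
send_rows:
  deltas:
    - {"dx": 0, "dy": 0, "dz": -30, "rx": 0, "ry": 0, "rz": 0}
    - {"dx": 0, "dy": 0, "dz": -60, "rx": 0, "ry": 0, "rz": 0}
    - {"dx": 0, "dy": 0, "dz": -85, "rx": 0, "ry": 0, "rz": 0}
    - {"dx": 0, "dy": 0, "dz": -105, "rx": 0, "ry": 0, "rz": 0}
    - {"dx": 0, "dy": 0, "dz": -105, "rx": 0, "ry": 0, "rz": 0}

```text
clock: 24.68
tcp_pos: [0.4967, -0.334, 0.1164]
orientation: [-2.214, -2.216, 0.007]
contact_force: [-0.4, 1.3, -2.4]
grip_width: 0.0367
gripper_force: 50.8
```

```bash
python3 st.py;python3 - <<'E'
from h import *
T=grab('top');S=grab('side')
u,v=map(int,proj(T,[.48,-.27,.05])); a=T['frame'][v-50:v+50,u-65:u+65]
u,v=map(int,proj(S,[.48,-.27,.05])); b=S['frame'][max(0,v-50):v+50,u-65:u+65]
cv2.imwrite('pics/f1.png',cv2.resize(np.hstack([a,b]),(800,308),interpolation=cv2.INTER_CUBIC))
E
```

```text
[ 0.11  0.55  0.5   1.87 -0.35  0.82  0.8 ] [ 496.7 -334.   116.4] yaw of tool y 0.1 zaxis [-0.01   0.003 -1.   ]
```

View pics/f1.png

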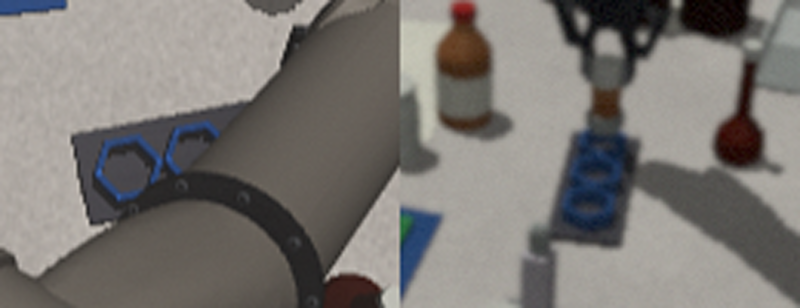

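The vessel hangs upright over pocket 3 (right panel 605,125). I descend towards the rim slowly.

Call:
send_rows:
  deltas:
    - {"dx": 0, "dy": 0, "dz": -6, "rx": 0, "ry": 0, "rz": 0}
    - {"dx": 0, "dy": 0, "dz": -12, "rx": 0, "ry": 0, "rz": 0}
    - {"dx": 0, "dy": 0, "dz": -16, "rx": 0, "ry": 0, "rz": 0}
    - {"dx": 0, "dy": 0, "dz": -16, "rx": 0, "ry": 0, "rz": 0}
    - {"dx": 0, "dy": 0, "dz": -16, "rx": 0, "ry": 0, "rz": 0}

```text
clock: 25.2
tcp_pos: [0.499, -0.3365, 0.104]
orientation: [-2.22, -2.221, 0.005]
contact_force: [0.2, -0.7, -1.5]
grip_width: 0.037
gripper_force: 50.8
```

```bash
python3 st.py
```

```text
[ 0.12  0.57  0.49  1.87 -0.36  0.79  0.81] [ 499.  -336.5  104. ] yaw of tool y 0.0 zaxis [-0.003 -0.001 -1.   ]
```

Call:
send_rows:
  deltas:
    - {"dx": -0.5, "dy": -1, "dz": -3, "rx": 0, "ry": 0, "rz": 0}
    - {"dx": -0.5, "dy": -1, "dz": -6, "rx": 0, "ry": 0, "rz": 0}
    - {"dx": -0.5, "dy": -1, "dz": -9, "rx": 0, "ry": 0, "rz": 0}
    - {"dx": -0.5, "dy": -1, "dz": -11, "rx": 0, "ry": 0, "rz": 0}
    - {"dx": -0.5, "dy": -1, "dz": -11, "rx": 0, "ry": 0, "rz": 0}

```text
clock: 25.62
tcp_pos: [0.499, -0.3385, 0.0947]
orientation: [-2.221, -2.221, 0.003]
contact_force: [-2.6, 1.8, 13.8]
grip_width: 0.0365
gripper_force: 53.0
```

Call:
send_rows:
  deltas:
    - {"dx": 0, "dy": 0, "dz": 0, "rx": 0, "ry": 0, "rz": 5}
    - {"dx": 0, "dy": 0, "dz": 0, "rx": 0, "ry": 0, "rz": 10}
    - {"dx": 0, "dy": 0, "dz": -0.5, "rx": 0, "ry": 0, "rz": 15}
    - {"dx": 0, "dy": 0, "dz": -1, "rx": 0, "ry": 0, "rz": 20}
    - {"dx": 0, "dy": 0, "dz": -1, "rx": 0, "ry": 0, "rz": 20}

```text
clock: 26.03
tcp_pos: [0.4993, -0.3373, 0.092]
orientation: [-1.797, -2.577, 0.003]
contact_force: [1.5, -0.1, -2.5]
grip_width: 0.037
gripper_force: 50.9
```

Free again (force = vessel weight), so the foot has aligned. I lower it home.

Call:
send_rows:
  deltas:
    - {"dx": 0, "dy": 0, "dz": -3, "rx": 0, "ry": 0, "rz": 0}
    - {"dx": 0, "dy": 0, "dz": -6, "rx": 0, "ry": 0, "rz": 0}
    - {"dx": 0, "dy": 0, "dz": -9, "rx": 0, "ry": 0, "rz": 0}
    - {"dx": 0, "dy": 0, "dz": -12, "rx": 0, "ry": 0, "rz": 0}
    - {"dx": 0, "dy": 0, "dz": -12, "rx": 0, "ry": 0, "rz": 0}

```text
clock: 26.45
tcp_pos: [0.4991, -0.3376, 0.0795]
orientation: [-1.802, -2.573, 0.005]
contact_force: [4.1, 0.5, -4.3]
grip_width: 0.0368
gripper_force: 50.8
```

Call:
send_rows:
  deltas:
    - {"dx": 0, "dy": 0, "dz": 0, "rx": 0, "ry": 0, "rz": 0}
    - {"dx": 0, "dy": 0, "dz": 0, "rx": 0, "ry": 0, "rz": 0}
    - {"dx": 0, "dy": 0, "dz": 0, "rx": 0, "ry": 0, "rz": 0}
  jaw: 62

```text
clock: 26.7
tcp_pos: [0.4975, -0.3378, 0.0798]
orientation: [-1.801, -2.571, 0.006]
contact_force: [0.8, -0.8, -0.1]
grip_width: 0.062
gripper_force: 0.0
```

Call:
send_rows:
  deltas:
    - {"dx": 0, "dy": 0, "dz": 25, "rx": 0, "ry": 0, "rz": 0}
    - {"dx": 0, "dy": 0, "dz": 55, "rx": 0, "ry": 0, "rz": 0}
    - {"dx": 0, "dy": 0, "dz": 85, "rx": 0, "ry": 0, "rz": -5}
    - {"dx": -2, "dy": 20, "dz": 112, "rx": 0, "ry": 0, "rz": -10}
    - {"dx": -4, "dy": 54, "dz": 112, "rx": 0, "ry": 0, "rz": -15}

```text
clock: 27.12
tcp_pos: [0.4956, -0.2891, 0.1976]
orientation: [2.13, 2.298, -0.003]
contact_force: [1.5, -0.2, 1.1]
grip_width: 0.0617
gripper_force: 0.0
```

Call:
send_rows:
  deltas:
    - {"dx": -2, "dy": 34, "dz": 0, "rx": 0, "ry": 0, "rz": -5}
    - {"dx": -4, "dy": 68, "dz": 0, "rx": 0, "ry": 0, "rz": -5}
    - {"dx": -6, "dy": 102, "dz": 0, "rx": 0, "ry": 0, "rz": -5}
    - {"dx": -9, "dy": 136, "dz": 0, "rx": 0, "ry": 0, "rz": -5}
    - {"dx": -11, "dy": 170, "dz": 0, "rx": 0, "ry": 0, "rz": -5}

```text
clock: 27.53
tcp_pos: [0.4824, -0.1124, 0.1919]
orientation: [-2.221, -2.219, 0.005]
contact_force: [0.9, 0.6, -0.4]
grip_width: 0.0619
gripper_force: 0.0
```

Call:
send_rows:
  deltas:
    - {"dx": -2, "dy": 34, "dz": 0, "rx": 0, "ry": 0, "rz": 0}
    - {"dx": -4, "dy": 68, "dz": 0, "rx": 0, "ry": 0, "rz": 0}
    - {"dx": -6, "dy": 102, "dz": 0, "rx": 0, "ry": 0, "rz": 0}
    - {"dx": -9, "dy": 136, "dz": 0, "rx": 0, "ry": 0, "rz": 0}
    - {"dx": -11, "dy": 170, "dz": 0, "rx": 0, "ry": 0, "rz": 0}

```text
clock: 27.95
tcp_pos: [0.4715, 0.0574, 0.192]
orientation: [-2.221, -2.219, 0.005]
contact_force: [1.3, 0.6, 0.2]
grip_width: 0.0623
gripper_force: 0.0
```

Call:
send_rows:
  deltas:
    - {"dx": -1, "dy": 15, "dz": 0, "rx": 0, "ry": 0, "rz": 0}
    - {"dx": -2, "dy": 29, "dz": 0, "rx": 0, "ry": 0, "rz": 0}
    - {"dx": -2, "dy": 29, "dz": 0, "rx": 0, "ry": 0, "rz": 0}
    - {"dx": -2, "dy": 29, "dz": 0, "rx": 0, "ry": 0, "rz": 0}
    - {"dx": -2, "dy": 29, "dz": 0, "rx": 0, "ry": 0, "rz": 0}

```text
clock: 28.37
tcp_pos: [0.4704, 0.084, 0.1919]
orientation: [-2.222, -2.219, 0.006]
contact_force: [0.5, -0.6, 0.2]
grip_width: 0.0619
gripper_force: 0.0
```

```bash
python3 st.py; python3 - <<'E'
from h import *
T=grab('top'); P=cloud(T)
m=(P[...,2]>.085)&(P[...,2]<.11)&(abs(P[...,0]-.499)<.04)&(abs(P[...,1]+.337)<.04)
q=P[m]*1000; print(m.sum(),np.median(q,0).round(1),cv2.minEnclosingCircle(q[:,:2].astype(np.float32)))
E
```

```text
[-0.67  0.22  0.42  2.09 -0.12  0.86 -0.18] [470.4  84.  191.9] yaw of tool y -0.1 zaxis [-0.004 -0.002 -1.   ]
168 [ 496.8 -334.    99.2] ((497.6971130371094, -335.16748046875), 19.36411476135254)
```

Vessel 1 is seated (top at 99 mm). Now the second one.

Call:
send_rows:
  deltas:
    - {"dx": 0, "dy": 1, "dz": -30, "rx": 0, "ry": 0, "rz": 0}
    - {"dx": 0, "dy": 2.5, "dz": -60, "rx": 0, "ry": 0, "rz": 0}
    - {"dx": 0, "dy": 2.5, "dz": -90, "rx": 0, "ry": 0, "rz": 0}
    - {"dx": 0, "dy": 2.5, "dz": -111, "rx": 0, "ry": 0, "rz": 0}
    - {"dx": 0, "dy": 2.5, "dz": -111, "rx": 0, "ry": 0, "rz": 0}

```text
clock: 28.83
tcp_pos: [0.4679, 0.0858, 0.0776]
orientation: [-2.22, -2.217, 0.015]
contact_force: [-0.8, -0.3, -0.1]
grip_width: 0.0619
gripper_force: 0.0
```

Call:
send_rows:
  deltas:
    - {"dx": 0, "dy": 0, "dz": 0, "rx": 0, "ry": 0, "rz": 0}
    - {"dx": 0, "dy": 0, "dz": 0, "rx": 0, "ry": 0, "rz": 0}
    - {"dx": 0, "dy": 0, "dz": 0, "rx": 0, "ry": 0, "rz": 0}
    - {"dx": 0, "dy": 0, "dz": 0, "rx": 0, "ry": 0, "rz": 0}
    - {"dx": 0, "dy": 0, "dz": 0, "rx": 0, "ry": 0, "rz": 0}
  jaw: 28

```text
clock: 29.25
tcp_pos: [0.4713, 0.0879, 0.0822]
orientation: [-2.221, -2.221, 0.001]
contact_force: [-1.3, -1.7, 6.2]
grip_width: 0.0365
gripper_force: 50.7
```

Call:
send_rows:
  deltas:
    - {"dx": 0, "dy": 0, "dz": 0, "rx": 0, "ry": 0, "rz": 0}
    - {"dx": 0, "dy": 0, "dz": 0, "rx": 0, "ry": 0, "rz": 0}
    - {"dx": 0, "dy": 0, "dz": 10, "rx": 0, "ry": 0, "rz": 0}
    - {"dx": 0, "dy": 0, "dz": 25, "rx": 0, "ry": 0, "rz": 0}
    - {"dx": 0, "dy": 0, "dz": 40, "rx": 0, "ry": 0, "rz": 0}

```text
clock: 29.67
tcp_pos: [0.4699, 0.0879, 0.1217]
orientation: [-2.219, -2.221, 0.006]
contact_force: [0.2, 0.6, -4.0]
grip_width: 0.0369
gripper_force: 50.6
```

Call:
send_rows:
  deltas:
    - {"dx": 0, "dy": 0, "dz": 30, "rx": 0, "ry": 0, "rz": 0}
    - {"dx": 0, "dy": 0, "dz": 60, "rx": 0, "ry": 0, "rz": 0}
    - {"dx": 0, "dy": 0, "dz": 90, "rx": 0, "ry": 0, "rz": 0}
    - {"dx": 1, "dy": -20, "dz": 105, "rx": 0, "ry": 0, "rz": 0}
    - {"dx": 2, "dy": -54, "dz": 105, "rx": 0, "ry": 0, "rz": 0}

```text
clock: 30.08
tcp_pos: [0.4749, 0.0374, 0.2302]
orientation: [2.213, 2.229, 0.008]
contact_force: [2.3, -0.7, -3.1]
grip_width: 0.037
gripper_force: 51.1
```

```bash
python3 st.py
```

```text
[-0.62  0.16  0.47  2.06 -0.09  0.94 -0.1 ] [474.9  37.4 230.2] yaw of tool y 0.4 zaxis [ 0.004  0.003 -1.   ]
```

Call:
send_rows:
  deltas:
    - {"dx": 2, "dy": -34, "dz": 0, "rx": 0, "ry": 0, "rz": 0}
    - {"dx": 4, "dy": -68, "dz": 0, "rx": 0, "ry": 0, "rz": 0}
    - {"dx": 6, "dy": -102, "dz": 0, "rx": 0, "ry": 0, "rz": 0}
    - {"dx": 8, "dy": -136, "dz": 0, "rx": 0, "ry": 0, "rz": 0}
    - {"dx": 10, "dy": -170, "dz": 0, "rx": 0, "ry": 0, "rz": 0}

```text
clock: 30.5
tcp_pos: [0.4819, -0.1374, 0.2266]
orientation: [-2.219, -2.221, 0.003]
contact_force: [0.9, 0.1, -3.2]
grip_width: 0.0369
gripper_force: 51.0
```

Call:
send_rows:
  deltas:
    - {"dx": 2, "dy": -34, "dz": 0, "rx": 0, "ry": 0, "rz": 0}
    - {"dx": 4, "dy": -68, "dz": 0, "rx": 0, "ry": 0, "rz": 0}
    - {"dx": 5, "dy": -102, "dz": 0, "rx": 0, "ry": 0, "rz": 0}
    - {"dx": 5, "dy": -136, "dz": 0, "rx": 0, "ry": 0, "rz": 0}
    - {"dx": 5, "dy": -136, "dz": 0, "rx": 0, "ry": 0, "rz": 0}

```text
clock: 30.92
tcp_pos: [0.4855, -0.2799, 0.2272]
orientation: [2.229, 2.21, -0.009]
contact_force: [-0.1, -1.6, -2.2]
grip_width: 0.0365
gripper_force: 50.9
```

Call:
send_rows:
  deltas:
    - {"dx": 0, "dy": 0, "dz": -30, "rx": 0, "ry": 0, "rz": 0}
    - {"dx": 0, "dy": 0, "dz": -60, "rx": 0, "ry": 0, "rz": 0}
    - {"dx": 0, "dy": 0, "dz": -90, "rx": 0, "ry": 0, "rz": 0}
    - {"dx": 0, "dy": 0, "dz": -110, "rx": 0, "ry": 0, "rz": 0}
    - {"dx": 0, "dy": 0, "dz": -110, "rx": 0, "ry": 0, "rz": 0}

```text
clock: 31.33
tcp_pos: [0.4848, -0.2698, 0.1125]
orientation: [-2.214, -2.216, 0.009]
contact_force: [-0.1, 1.7, -3.7]
grip_width: 0.0368
gripper_force: 50.9
```

Call:
send_rows:
  deltas:
    - {"dx": 0, "dy": 0, "dz": 0, "rx": 0, "ry": 0, "rz": 0}
    - {"dx": 0, "dy": 0, "dz": 0, "rx": 0, "ry": 0, "rz": 0}
    - {"dx": 0, "dy": 0, "dz": 0, "rx": 0, "ry": 0, "rz": 0}

```text
clock: 31.58
tcp_pos: [0.4887, -0.2726, 0.1179]
orientation: [2.22, 2.221, -0.002]
contact_force: [0.7, -0.1, -2.7]
grip_width: 0.0368
gripper_force: 50.9
```

```bash
python3 st.py
```

```text
[-0.02  0.49  0.54  1.97 -0.35  0.77  0.73] [ 488.7 -272.6  117.9] yaw of tool y 0.0 zaxis [-0.    -0.002 -1.   ]
```

Call:
send_rows:
  deltas:
    - {"dx": -1, "dy": 2, "dz": -7, "rx": 0, "ry": 0, "rz": 0}
    - {"dx": -1, "dy": 2, "dz": -14, "rx": 0, "ry": 0, "rz": 0}
    - {"dx": -1, "dy": 2, "dz": -18, "rx": 0, "ry": 0, "rz": 0}
    - {"dx": -1, "dy": 2, "dz": -21, "rx": 0, "ry": 0, "rz": 0}
    - {"dx": -1, "dy": 2, "dz": -24, "rx": 0, "ry": 0, "rz": 0}

```text
clock: 32.0
tcp_pos: [0.4877, -0.2718, 0.0938]
orientation: [2.221, 2.22, -0.003]
contact_force: [1.7, -2.7, -2.8]
grip_width: 0.0364
gripper_force: 52.3
```

Call:
send_rows:
  deltas:
    - {"dx": 0, "dy": 0, "dz": 0, "rx": 0, "ry": 0, "rz": 0}
    - {"dx": 0, "dy": 0, "dz": 0, "rx": 0, "ry": 0, "rz": 0}

```text
clock: 32.17
tcp_pos: [0.4875, -0.2707, 0.0922]
orientation: [2.221, 2.221, -0.004]
contact_force: [2.3, -1.8, -2.3]
grip_width: 0.0368
gripper_force: 52.5
```

No upward force at 8 mm depth, so it is already aligned. I lower it home.

Call:
send_rows:
  deltas:
    - {"dx": 0, "dy": 0, "dz": -3, "rx": 0, "ry": 0, "rz": 0}
    - {"dx": 0, "dy": 0, "dz": -6, "rx": 0, "ry": 0, "rz": 0}
    - {"dx": 0, "dy": 0, "dz": -9, "rx": 0, "ry": 0, "rz": 0}
    - {"dx": 0, "dy": 0, "dz": -12, "rx": 0, "ry": 0, "rz": 0}
    - {"dx": 0, "dy": 0, "dz": -12, "rx": 0, "ry": 0, "rz": 0}

```text
clock: 32.58
tcp_pos: [0.4873, -0.2707, 0.0802]
orientation: [2.221, 2.221, -0.004]
contact_force: [3.3, -2.2, 1.5]
grip_width: 0.0365
gripper_force: 52.5
```

Call:
send_rows:
  deltas:
    - {"dx": 0, "dy": 0, "dz": 0, "rx": 0, "ry": 0, "rz": 0}
    - {"dx": 0, "dy": 0, "dz": 0, "rx": 0, "ry": 0, "rz": 0}
    - {"dx": 0, "dy": 0, "dz": 0, "rx": 0, "ry": 0, "rz": 0}
  jaw: 62

```text
clock: 32.83
tcp_pos: [0.4852, -0.2694, 0.0793]
orientation: [-2.218, -2.219, 0.006]
contact_force: [-0.0, 0.2, -0.1]
grip_width: 0.0619
gripper_force: 0.0
```

Call:
send_rows:
  deltas:
    - {"dx": 0, "dy": 0, "dz": 25, "rx": 0, "ry": 0, "rz": 0}
    - {"dx": 0, "dy": 0, "dz": 55, "rx": 0, "ry": 0, "rz": 0}
    - {"dx": 0, "dy": 0, "dz": 85, "rx": 0, "ry": 0, "rz": 0}
    - {"dx": -1, "dy": 20, "dz": 112, "rx": 0, "ry": 0, "rz": 0}
    - {"dx": -2, "dy": 54, "dz": 112, "rx": 0, "ry": 0, "rz": 0}

```text
clock: 33.25
tcp_pos: [0.4858, -0.2205, 0.1967]
orientation: [2.224, 2.21, -0.001]
contact_force: [2.0, -0.2, -0.0]
grip_width: 0.0623
gripper_force: 0.0
```

Call:
send_rows:
  deltas:
    - {"dx": -1, "dy": 34, "dz": 0, "rx": 0, "ry": 0, "rz": 0}
    - {"dx": -2, "dy": 68, "dz": 0, "rx": 0, "ry": 0, "rz": 0}
    - {"dx": -3, "dy": 102, "dz": 0, "rx": 0, "ry": 0, "rz": 0}
    - {"dx": -4, "dy": 136, "dz": 0, "rx": 0, "ry": 0, "rz": 0}
    - {"dx": -6, "dy": 170, "dz": 0, "rx": 0, "ry": 0, "rz": 0}

```text
clock: 33.67
tcp_pos: [0.4773, -0.0444, 0.1916]
orientation: [-2.219, -2.22, 0.006]
contact_force: [1.1, 0.0, 0.3]
grip_width: 0.0624
gripper_force: 0.0
```

Call:
send_rows:
  deltas:
    - {"dx": -2, "dy": 34, "dz": 0, "rx": 0, "ry": 0, "rz": 0}
    - {"dx": -3, "dy": 68, "dz": 0, "rx": 0, "ry": 0, "rz": 0}
    - {"dx": -4, "dy": 102, "dz": 0, "rx": 0, "ry": 0, "rz": 0}
    - {"dx": -5, "dy": 136, "dz": 0, "rx": 0, "ry": 0, "rz": 0}
    - {"dx": -6, "dy": 170, "dz": 0, "rx": 0, "ry": 0, "rz": 0}

```text
clock: 34.08
tcp_pos: [0.4712, 0.1253, 0.1916]
orientation: [-2.219, -2.22, 0.007]
contact_force: [1.1, -0.2, 0.0]
grip_width: 0.0622
gripper_force: 0.0
```

Call:
send_rows:
  deltas:
    - {"dx": -1, "dy": 12, "dz": 0, "rx": 0, "ry": 0, "rz": 0}
    - {"dx": -1, "dy": 12, "dz": 0, "rx": 0, "ry": 0, "rz": 0}
    - {"dx": -1, "dy": 12, "dz": 0, "rx": 0, "ry": 0, "rz": 0}
    - {"dx": -1, "dy": 12, "dz": 0, "rx": 0, "ry": 0, "rz": 0}

```text
clock: 34.42
tcp_pos: [0.4711, 0.1343, 0.1917]
orientation: [-2.222, -2.219, 0.007]
contact_force: [-0.2, -0.4, -0.6]
grip_width: 0.0616
gripper_force: 0.0
```

```bash
python3 st.py; python3 - <<'E'
from h import *
T=grab('top'); P=cloud(T)
for c in([.487,-.271],[.498,-.335]):
    m=(P[...,2]>.085)&(P[...,2]<.11)&(np.hypot(P[...,0]-c[0],P[...,1]-c[1])<.03)
    q=P[m]*1000; print(m.sum(),np.median(q,0).round(1),cv2.minEnclosingCircle(q[:,:2].astype(np.float32)))
E
```

```text
[-0.81  0.25  0.47  2.06 -0.15  0.87 -0.25] [471.1 134.3 191.7] yaw of tool y -0.1 zaxis [-0.004 -0.002 -1.   ]
168 [ 486.1 -269.    99.3] ((486.51397705078125, -270.0057373046875), 19.03912925720215)
171 [ 496.9 -333.8   99.3] ((498.0483703613281, -335.0584411621094), 19.373483657836914)
```

Two vessels are home. Third one.

Call:
send_rows:
  deltas:
    - {"dx": 1.5, "dy": 1, "dz": -30, "rx": 0, "ry": 0, "rz": 0}
    - {"dx": 1.5, "dy": 1, "dz": -60, "rx": 0, "ry": 0, "rz": 0}
    - {"dx": 1.5, "dy": 1, "dz": -90, "rx": 0, "ry": 0, "rz": 0}
    - {"dx": 1.5, "dy": 1, "dz": -111, "rx": 0, "ry": 0, "rz": 0}
    - {"dx": 1.5, "dy": 1, "dz": -111, "rx": 0, "ry": 0, "rz": 0}

```text
clock: 34.88
tcp_pos: [0.4704, 0.1343, 0.0776]
orientation: [-2.221, -2.217, 0.016]
contact_force: [-0.4, 0.4, -0.8]
grip_width: 0.0619
gripper_force: 0.0
```

Call:
send_rows:
  deltas:
    - {"dx": 0, "dy": 0, "dz": 0, "rx": 0, "ry": 0, "rz": 0}
    - {"dx": 0, "dy": 0, "dz": 0, "rx": 0, "ry": 0, "rz": 0}
    - {"dx": 0, "dy": 0, "dz": 0, "rx": 0, "ry": 0, "rz": 0}
    - {"dx": 0, "dy": 0, "dz": 0, "rx": 0, "ry": 0, "rz": 0}
    - {"dx": 0, "dy": 0, "dz": 0, "rx": 0, "ry": 0, "rz": 0}
  jaw: 28

```text
clock: 35.3
tcp_pos: [0.4739, 0.137, 0.0822]
orientation: [-2.221, -2.221, 0.001]
contact_force: [-0.9, -1.7, 6.4]
grip_width: 0.0367
gripper_force: 50.5
```

Call:
send_rows:
  deltas:
    - {"dx": 0, "dy": 0, "dz": 0, "rx": 0, "ry": 0, "rz": 0}
    - {"dx": 0, "dy": 0, "dz": 0, "rx": 0, "ry": 0, "rz": 0}
    - {"dx": 0, "dy": 0, "dz": 10, "rx": 0, "ry": 0, "rz": 0}
    - {"dx": 0, "dy": 0, "dz": 25, "rx": 0, "ry": 0, "rz": 0}
    - {"dx": 0, "dy": 0, "dz": 40, "rx": 0, "ry": 0, "rz": 0}

```text
clock: 35.72
tcp_pos: [0.4725, 0.1368, 0.1218]
orientation: [-2.22, -2.22, 0.006]
contact_force: [0.3, 0.5, -2.4]
grip_width: 0.0365
gripper_force: 50.4
```

Call:
send_rows:
  deltas:
    - {"dx": 0, "dy": 0, "dz": 30, "rx": 0, "ry": 0, "rz": 0}
    - {"dx": 0, "dy": 0, "dz": 60, "rx": 0, "ry": 0, "rz": 0}
    - {"dx": 0, "dy": 0, "dz": 90, "rx": 0, "ry": 0, "rz": 0}
    - {"dx": 0, "dy": -20, "dz": 105, "rx": 0, "ry": 0, "rz": 0}
    - {"dx": 0, "dy": -54, "dz": 105, "rx": 0, "ry": 0, "rz": 0}

```text
clock: 36.13
tcp_pos: [0.4753, 0.0865, 0.2302]
orientation: [2.214, 2.229, 0.008]
contact_force: [1.2, -0.4, -3.4]
grip_width: 0.0365
gripper_force: 50.6
```

```bash
python3 st.py
```

```text
[-0.77  0.18  0.53  2.05 -0.11  0.94 -0.18] [475.3  86.5 230.2] yaw of tool y 0.4 zaxis [ 0.004  0.004 -1.   ]
```

Call:
send_rows:
  deltas:
    - {"dx": 0, "dy": -34, "dz": 0, "rx": 0, "ry": 0, "rz": 0}
    - {"dx": 1, "dy": -68, "dz": 0, "rx": 0, "ry": 0, "rz": 0}
    - {"dx": 1, "dy": -102, "dz": 0, "rx": 0, "ry": 0, "rz": 0}
    - {"dx": 2, "dy": -136, "dz": 0, "rx": 0, "ry": 0, "rz": 0}
    - {"dx": 2, "dy": -170, "dz": 0, "rx": 0, "ry": 0, "rz": 0}

```text
clock: 36.55
tcp_pos: [0.4745, -0.0885, 0.2267]
orientation: [-2.22, -2.221, 0.003]
contact_force: [1.1, 1.0, -2.4]
grip_width: 0.0368
gripper_force: 50.6
```

Call:
send_rows:
  deltas:
    - {"dx": 0, "dy": -34, "dz": 0, "rx": 0, "ry": 0, "rz": 0}
    - {"dx": 1, "dy": -68, "dz": 0, "rx": 0, "ry": 0, "rz": 0}
    - {"dx": 1, "dy": -102, "dz": 0, "rx": 0, "ry": 0, "rz": 0}
    - {"dx": 1, "dy": -119, "dz": 0, "rx": 0, "ry": 0, "rz": 0}
    - {"dx": 1, "dy": -119, "dz": 0, "rx": 0, "ry": 0, "rz": 0}

```text
clock: 36.97
tcp_pos: [0.4748, -0.2109, 0.2269]
orientation: [2.228, 2.214, -0.006]
contact_force: [0.5, -0.2, -1.5]
grip_width: 0.0365
gripper_force: 50.6
```

Call:
send_rows:
  deltas:
    - {"dx": 0, "dy": 0, "dz": -30, "rx": 0, "ry": 0, "rz": 0}
    - {"dx": 0, "dy": 0, "dz": -60, "rx": 0, "ry": 0, "rz": 0}
    - {"dx": 0, "dy": 0, "dz": -90, "rx": 0, "ry": 0, "rz": 0}
    - {"dx": 0, "dy": 0, "dz": -110, "rx": 0, "ry": 0, "rz": 0}
    - {"dx": 0, "dy": 0, "dz": -110, "rx": 0, "ry": 0, "rz": 0}

```text
clock: 37.38
tcp_pos: [0.4734, -0.2038, 0.1128]
orientation: [-2.214, -2.217, 0.01]
contact_force: [0.3, 0.9, -1.4]
grip_width: 0.0366
gripper_force: 50.7
```

Call:
send_rows:
  deltas:
    - {"dx": 0, "dy": 0, "dz": 0, "rx": 0, "ry": 0, "rz": 0}
    - {"dx": 0, "dy": 0, "dz": 0, "rx": 0, "ry": 0, "rz": 0}
    - {"dx": 0, "dy": 0, "dz": 0, "rx": 0, "ry": 0, "rz": 0}

```text
clock: 37.63
tcp_pos: [0.4772, -0.2062, 0.1177]
orientation: [2.22, 2.222, -0.002]
contact_force: [0.3, 0.3, -1.9]
grip_width: 0.0363
gripper_force: 50.7
```

```bash
python3 st.py
```

```text
[-0.18  0.44  0.59  2.06 -0.36  0.74  0.64] [ 477.2 -206.2  117.7] yaw of tool y 0.0 zaxis [-0.    -0.001 -1.   ]
```

Call:
send_rows:
  deltas:
    - {"dx": -1, "dy": 0.5, "dz": -7, "rx": 0, "ry": 0, "rz": 0}
    - {"dx": -1, "dy": 0.5, "dz": -14, "rx": 0, "ry": 0, "rz": 0}
    - {"dx": -1, "dy": 0.5, "dz": -18, "rx": 0, "ry": 0, "rz": 0}
    - {"dx": -1, "dy": 0.5, "dz": -21, "rx": 0, "ry": 0, "rz": 0}
    - {"dx": -1, "dy": 0.5, "dz": -24, "rx": 0, "ry": 0, "rz": 0}

```text
clock: 38.05
tcp_pos: [0.477, -0.2072, 0.0945]
orientation: [2.221, 2.22, -0.001]
contact_force: [0.9, -0.7, 30.1]
grip_width: 0.0368
gripper_force: 59.2
```

Call:
send_rows:
  deltas:
    - {"dx": 0, "dy": 0, "dz": 0, "rx": 0, "ry": 0, "rz": 0}
    - {"dx": 0, "dy": 0, "dz": 0, "rx": 0, "ry": 0, "rz": 0}

```text
clock: 38.22
tcp_pos: [0.4773, -0.2073, 0.0944]
orientation: [2.22, 2.219, -0.0]
contact_force: [-1.5, 0.2, 24.0]
grip_width: 0.037
gripper_force: 59.6
```

Blocked by yaw (about 25 N). I ease off and turn.

Call:
send_rows:
  deltas:
    - {"dx": 0, "dy": 0, "dz": 1, "rx": 0, "ry": 0, "rz": 5}
    - {"dx": 0, "dy": 0, "dz": 1, "rx": 0, "ry": 0, "rz": 10}
    - {"dx": 0, "dy": 0, "dz": 1, "rx": 0, "ry": 0, "rz": 15}
    - {"dx": 0, "dy": 0, "dz": 1, "rx": 0, "ry": 0, "rz": 20}
    - {"dx": 0, "dy": 0, "dz": 0, "rx": 0, "ry": 0, "rz": 20}

```text
clock: 38.63
tcp_pos: [0.4779, -0.206, 0.0929]
orientation: [1.793, 2.574, -0.001]
contact_force: [5.5, -0.0, 0.3]
grip_width: 0.037
gripper_force: 54.6
```

Call:
send_rows:
  deltas:
    - {"dx": 0, "dy": 0, "dz": -2, "rx": 0, "ry": 0, "rz": 4}
    - {"dx": 0, "dy": 0, "dz": -5, "rx": 0, "ry": 0, "rz": 4}
    - {"dx": 0, "dy": 0, "dz": -8, "rx": 0, "ry": 0, "rz": 4}
    - {"dx": 0, "dy": 0, "dz": -10, "rx": 0, "ry": 0, "rz": 4}
    - {"dx": 0, "dy": 0, "dz": -12, "rx": 0, "ry": 0, "rz": 4}

```text
clock: 39.05
tcp_pos: [0.4785, -0.2061, 0.081]
orientation: [1.709, 2.63, -0.001]
contact_force: [5.1, 0.9, 4.8]
grip_width: 0.0368
gripper_force: 54.7
```

Call:
send_rows:
  deltas:
    - {"dx": 0, "dy": 0, "dz": -2, "rx": 0, "ry": 0, "rz": 0}
    - {"dx": 0, "dy": 0, "dz": -2, "rx": 0, "ry": 0, "rz": 0}
    - {"dx": 0, "dy": 0, "dz": -2, "rx": 0, "ry": 0, "rz": 0}

```text
clock: 39.3
tcp_pos: [0.4785, -0.2063, 0.0798]
orientation: [1.71, 2.629, -0.001]
contact_force: [2.8, 1.6, 12.8]
grip_width: 0.0366
gripper_force: 55.6
```

Call:
send_rows:
  deltas:
    - {"dx": 0, "dy": 0, "dz": 0, "rx": 0, "ry": 0, "rz": 0}
    - {"dx": 0, "dy": 0, "dz": 0, "rx": 0, "ry": 0, "rz": 0}
    - {"dx": 0, "dy": 0, "dz": 0, "rx": 0, "ry": 0, "rz": 0}
  jaw: 60

```text
clock: 39.55
tcp_pos: [0.4744, -0.2056, 0.0776]
orientation: [-1.711, -2.633, 0.006]
contact_force: [-0.4, 0.5, 0.8]
grip_width: 0.0604
gripper_force: 0.0
```

Call:
send_rows:
  deltas:
    - {"dx": 0, "dy": 0, "dz": 25, "rx": 0, "ry": 0, "rz": 0}
    - {"dx": 0, "dy": 0, "dz": 55, "rx": 0, "ry": 0, "rz": 0}
    - {"dx": 0, "dy": 0, "dz": 85, "rx": 0, "ry": 0, "rz": -5}
    - {"dx": 20, "dy": 20, "dz": 112, "rx": 0, "ry": 0, "rz": -10}
    - {"dx": 48, "dy": 48, "dz": 112, "rx": 0, "ry": 0, "rz": -15}

```text
clock: 39.97
tcp_pos: [0.5234, -0.1617, 0.1949]
orientation: [2.052, 2.373, -0.0]
contact_force: [1.8, -1.1, 1.0]
grip_width: 0.0601
gripper_force: 0.0
```

Call:
send_rows:
  deltas:
    - {"dx": 27, "dy": 27, "dz": 0, "rx": 0, "ry": 0, "rz": -5}
    - {"dx": 54, "dy": 54, "dz": 0, "rx": 0, "ry": 0, "rz": -5}
    - {"dx": 81, "dy": 81, "dz": 0, "rx": 0, "ry": 0, "rz": -5}
    - {"dx": 108, "dy": 108, "dz": 0, "rx": 0, "ry": 0, "rz": -5}
    - {"dx": 120, "dy": 124, "dz": 0, "rx": 0, "ry": 0, "rz": -5}

```text
clock: 40.38
tcp_pos: [0.6455, -0.0287, 0.189]
orientation: [-2.136, -2.301, 0.003]
contact_force: [0.1, 0.6, -0.2]
grip_width: 0.06
gripper_force: 0.0
```

Call:
send_rows:
  deltas:
    - {"dx": 15, "dy": 30, "dz": 0, "rx": 0, "ry": 0, "rz": 0}
    - {"dx": 28, "dy": 35, "dz": 0, "rx": 0, "ry": 0, "rz": 0}
    - {"dx": 28, "dy": 35, "dz": 0, "rx": 0, "ry": 0, "rz": 0}
    - {"dx": 28, "dy": 35, "dz": 0, "rx": 0, "ry": 0, "rz": 0}

```text
clock: 40.72
tcp_pos: [0.6706, 0.0015, 0.1889]
orientation: [-2.14, -2.297, 0.008]
contact_force: [0.5, -0.6, 0.5]
grip_width: 0.0601
gripper_force: 0.0
```

```bash
python3 st.py; python3 - <<'E'
from h import *
T=grab('top'); P=cloud(T)
for c in([.476,-.207],[.487,-.271],[.498,-.335]):
    m=(P[...,2]>.085)&(P[...,2]<.13)&(np.hypot(P[...,0]-c[0],P[...,1]-c[1])<.03)
    q=P[m]*1000; print(m.sum(),np.median(q,0).round(1),cv2.minEnclosingCircle(q[:,:2].astype(np.float32)))
m=(P[...,2]>.018)&(P[...,2]<.04)&(abs(P[...,0]-.56)<.13)&(P[...,1]>.24)&(P[...,1]<.47)
q=P[m][:,:2]*1000; print('tray',cv2.minAreaRect(q.astype(np.float32)))
cv2.imwrite('pics/g1.png',cv2.resize(T['frame'][90:270,70:440],(800,389)))
E
```

```text
[-0.46  0.57  0.54  1.64 -0.33  1.03  0.25] [670.6   1.5 188.9] yaw of tool y 4.1 zaxis [-0.005 -0.002 -1.   ]
164 [ 478.2 -205.    99.7] ((479.64703369140625, -206.15960693359375), 19.35757064819336)
168 [ 485.8 -269.2   99.7] ((486.8341369628906, -269.53045654296875), 18.49427604675293)
171 [ 497.  -333.3   99.2] ((497.47900390625, -334.7598571777344), 19.35659408569336)
tray ((557.9823608398438, 349.22711181640625), (151.90773010253906, 171.10093688964844), 87.89844512939453)
```

View pics/g1.png

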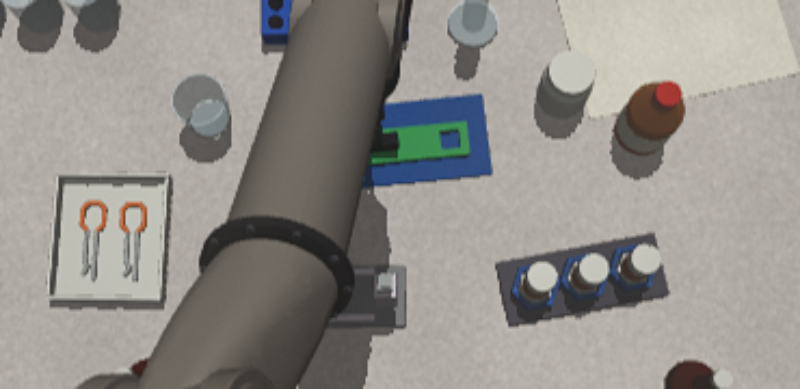

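All three vessels (px 540,280; 590,270; 640,265) are seated at equal height, and both clips are in the tray. I regrasp the bar at its release pose.

Call:
send_rows:
  deltas:
    - {"dx": 3, "dy": -5, "dz": -35, "rx": 0, "ry": 0, "rz": 0}
    - {"dx": 3, "dy": -5, "dz": -70, "rx": 0, "ry": 0, "rz": 0}
    - {"dx": 3, "dy": -5, "dz": -105, "rx": 0, "ry": 0, "rz": 0}
    - {"dx": 3, "dy": -5, "dz": -105, "rx": 0, "ry": 0, "rz": 0}
    - {"dx": 3, "dy": -5, "dz": -105, "rx": 0, "ry": 0, "rz": 0}

```text
clock: 41.18
tcp_pos: [0.6719, -0.0052, 0.0838]
orientation: [-2.142, -2.293, 0.011]
contact_force: [0.9, -0.1, 0.4]
grip_width: 0.0599
gripper_force: 0.0
```

Call:
send_rows:
  deltas:
    - {"dx": 0, "dy": 0, "dz": 0, "rx": 0, "ry": 0, "rz": 0}
    - {"dx": 0, "dy": 0, "dz": 0, "rx": 0, "ry": 0, "rz": 0}

```text
clock: 41.35
tcp_pos: [0.6756, -0.0044, 0.0878]
orientation: [2.142, 2.296, -0.0]
contact_force: [-0.2, -0.3, -0.9]
grip_width: 0.0599
gripper_force: 0.0
```

```bash
python3 st.py
```

```text
[-0.41  0.69  0.48  1.7  -0.4   0.85  0.3 ] [675.6  -4.4  87.8] yaw of tool y 4.0 zaxis [ 0.001 -0.001 -1.   ]
```

Call:
send_rows:
  deltas:
    - {"dx": -1.5, "dy": 0.5, "dz": -25, "rx": 0, "ry": 0, "rz": 0.2}
    - {"dx": -1.5, "dy": 0.5, "dz": -45, "rx": 0, "ry": 0, "rz": 0.2}
    - {"dx": -1.5, "dy": 0.5, "dz": -54, "rx": 0, "ry": 0, "rz": 0.2}
    - {"dx": -1.5, "dy": 0.5, "dz": -58, "rx": 0, "ry": 0, "rz": 0.2}
    - {"dx": -1.5, "dy": 0.5, "dz": -58, "rx": 0, "ry": 0, "rz": 0.2}

```text
clock: 41.77
tcp_pos: [0.6728, -0.0032, 0.0275]
orientation: [-2.137, -2.301, 0.004]
contact_force: [-0.1, 0.4, 0.1]
grip_width: 0.0602
gripper_force: 0.0
```

Call:
send_rows:
  deltas:
    - {"dx": 0, "dy": 0, "dz": 0, "rx": 0, "ry": 0, "rz": 0}
    - {"dx": 0, "dy": 0, "dz": 0, "rx": 0, "ry": 0, "rz": 0}
    - {"dx": 0, "dy": 0, "dz": 0, "rx": 0, "ry": 0, "rz": 0}
    - {"dx": 0, "dy": 0, "dz": 0, "rx": 0, "ry": 0, "rz": 0}
    - {"dx": 0, "dy": 0, "dz": 0, "rx": 0, "ry": 0, "rz": 0}
  jaw: 8
  newtons: 60

```text
clock: 42.18
tcp_pos: [0.6734, -0.0032, 0.0281]
orientation: [-2.138, -2.301, 0.003]
contact_force: [-0.9, -0.2, 6.2]
grip_width: 0.0173
gripper_force: 60.0
```

Call:
send_rows:
  deltas:
    - {"dx": 0, "dy": 0, "dz": 0, "rx": 0, "ry": 0, "rz": 0}
    - {"dx": 0, "dy": 0, "dz": 0, "rx": 0, "ry": 0, "rz": 0}
    - {"dx": 0, "dy": 0, "dz": 0, "rx": 0, "ry": 0, "rz": 0}

```text
clock: 42.43
tcp_pos: [0.6733, -0.0032, 0.0281]
orientation: [-2.138, -2.301, 0.003]
contact_force: [-0.5, -0.0, 6.1]
grip_width: 0.017
gripper_force: 60.0
```

```bash
python3 st.py
```

```text
[-0.38  0.76  0.43  1.72 -0.43  0.76  0.34] [673.3  -3.2  28.1] yaw of tool y 4.2 zaxis [-0.001 -0.001 -1.   ]
```

Call:
send_rows:
  deltas:
    - {"dx": 0, "dy": 0, "dz": 20, "rx": 0, "ry": 0, "rz": 0}
    - {"dx": 0, "dy": 0, "dz": 50, "rx": 0, "ry": 0, "rz": 0}
    - {"dx": 0, "dy": 0, "dz": 85, "rx": 0, "ry": 0, "rz": 0}
    - {"dx": 0, "dy": 0, "dz": 120, "rx": 0, "ry": 0, "rz": 0}
    - {"dx": 0, "dy": 0, "dz": 150, "rx": 0, "ry": 0, "rz": -1}

```text
clock: 42.85
tcp_pos: [0.6724, -0.0033, 0.1789]
orientation: [-2.158, -2.282, 0.004]
contact_force: [0.2, 0.4, -2.4]
grip_width: 0.0169
gripper_force: 59.0
```

Call:
send_rows:
  deltas:
    - {"dx": -20, "dy": 9, "dz": 12, "rx": 0, "ry": 0, "rz": -1}
    - {"dx": -45, "dy": 20, "dz": 12, "rx": 0, "ry": 0, "rz": -2}
    - {"dx": -70, "dy": 31, "dz": 12, "rx": 0, "ry": 0, "rz": -3}
    - {"dx": -95, "dy": 42, "dz": 12, "rx": 0, "ry": 0, "rz": -3.7}
    - {"dx": -120, "dy": 53, "dz": 12, "rx": 0, "ry": 0, "rz": -3.7}

```text
clock: 43.27
tcp_pos: [0.5508, 0.0503, 0.1886]
orientation: [-2.23, -2.21, 0.005]
contact_force: [-1.2, 0.3, -1.5]
grip_width: 0.017
gripper_force: 59.2
```

Call:
send_rows:
  deltas:
    - {"dx": -25, "dy": 11, "dz": 0, "rx": 0, "ry": 0, "rz": 0}
    - {"dx": -50, "dy": 22, "dz": 0, "rx": 0, "ry": 0, "rz": 0}
    - {"dx": -70, "dy": 31, "dz": 0, "rx": 0, "ry": 0, "rz": 0}
    - {"dx": -82, "dy": 37, "dz": 0, "rx": 0, "ry": 0, "rz": 0}
    - {"dx": -82, "dy": 37, "dz": 0, "rx": 0, "ry": 0, "rz": 0}

```text
clock: 43.68
tcp_pos: [0.4673, 0.0882, 0.1884]
orientation: [-2.225, -2.212, 0.007]
contact_force: [-0.4, 0.6, -2.2]
grip_width: 0.017
gripper_force: 59.2
```

Call:
send_rows:
  deltas:
    - {"dx": 0, "dy": 0, "dz": 0, "rx": 0, "ry": 0, "rz": 0}
    - {"dx": 0, "dy": 0, "dz": 0, "rx": 0, "ry": 0, "rz": 0}
    - {"dx": 0, "dy": 0, "dz": 0, "rx": 0, "ry": 0, "rz": 0}

```text
clock: 43.93
tcp_pos: [0.4715, 0.0863, 0.1891]
orientation: [-2.231, -2.21, 0.004]
contact_force: [0.1, 0.5, -1.5]
grip_width: 0.0168
gripper_force: 59.2
```

```bash
python3 st.py
```

```text
[-0.82  0.25  0.6   2.1  -0.18  0.85 -0.13] [471.5  86.3 189.1] yaw of tool y -0.5 zaxis [-0.002 -0.001 -1.   ]
```

Call:
send_rows:
  deltas:
    - {"dx": -0.5, "dy": 0.8, "dz": -10, "rx": 0, "ry": 0, "rz": 0}
    - {"dx": -0.5, "dy": 0.8, "dz": -20, "rx": 0, "ry": 0, "rz": 0}
    - {"dx": -0.5, "dy": 0.8, "dz": -28, "rx": 0, "ry": 0, "rz": 0}
    - {"dx": -0.5, "dy": 0.8, "dz": -34, "rx": 0, "ry": 0, "rz": 0}
    - {"dx": -0.5, "dy": 0.8, "dz": -38, "rx": 0, "ry": 0, "rz": 0}

```text
clock: 44.35
tcp_pos: [0.4694, 0.0873, 0.1495]
orientation: [-2.23, -2.21, 0.008]
contact_force: [-0.3, -0.1, -1.6]
grip_width: 0.0168
gripper_force: 59.2
```

```bash
python3 st.py
```

```text
[-0.79  0.31  0.57  2.13 -0.24  0.77 -0.08] [469.4  87.3 149.5] yaw of tool y -0.5 zaxis [-0.005 -0.002 -1.   ]
```

No contact and the openings have passed the tips. I lower onto the shoulders.

Call:
send_rows:
  deltas:
    - {"dx": 0, "dy": 0, "dz": -6, "rx": 0, "ry": 0, "rz": 0}
    - {"dx": 0, "dy": 0, "dz": -12, "rx": 0, "ry": 0, "rz": 0}
    - {"dx": 0, "dy": 0, "dz": -18, "rx": 0, "ry": 0, "rz": 0}
    - {"dx": 0, "dy": 0, "dz": -22, "rx": 0, "ry": 0, "rz": 0}
    - {"dx": 0, "dy": 0, "dz": -23, "rx": 0, "ry": 0, "rz": 0}

```text
clock: 44.77
tcp_pos: [0.4698, 0.0877, 0.128]
orientation: [-2.229, -2.21, 0.005]
contact_force: [-6.0, -1.2, 18.1]
grip_width: 0.0167
gripper_force: 61.9
```

Call:
send_rows:
  deltas:
    - {"dx": 0, "dy": 0, "dz": 0, "rx": 0, "ry": 0, "rz": 0}
    - {"dx": 0, "dy": 0, "dz": 0, "rx": 0, "ry": 0, "rz": 0}

```text
clock: 44.93
tcp_pos: [0.4698, 0.0877, 0.1281]
orientation: [-2.229, -2.21, 0.005]
contact_force: [-2.8, -0.4, 4.5]
grip_width: 0.0173
gripper_force: 59.9
```

```bash
python3 st.py
```

```text
[-0.77  0.35  0.55  2.15 -0.28  0.72 -0.04] [469.8  87.7 128.1] yaw of tool y -0.5 zaxis [-0.004 -0.    -1.   ]
```

Resting at z = 128. I release, back off and check.

Call:
send_rows:
  deltas:
    - {"dx": 0, "dy": 0, "dz": 0, "rx": 0, "ry": 0, "rz": 0}
    - {"dx": 0, "dy": 0, "dz": 0, "rx": 0, "ry": 0, "rz": 0}
    - {"dx": 0, "dy": 0, "dz": 0, "rx": 0, "ry": 0, "rz": 0}
    - {"dx": 0, "dy": 0, "dz": 0, "rx": 0, "ry": 0, "rz": 0}
  jaw: 50

```text
clock: 45.27
tcp_pos: [0.4702, 0.0878, 0.1279]
orientation: [-2.23, -2.211, 0.004]
contact_force: [0.9, 0.8, 0.1]
grip_width: 0.0495
gripper_force: 0.0
```

Call:
send_rows:
  deltas:
    - {"dx": 0, "dy": 0, "dz": 25, "rx": 0, "ry": 0, "rz": 0}
    - {"dx": 0, "dy": 0, "dz": 55, "rx": 0, "ry": 0, "rz": 0}
    - {"dx": 0, "dy": 0, "dz": 85, "rx": 0, "ry": 0, "rz": 0}
    - {"dx": 15, "dy": -25, "dz": 100, "rx": 0, "ry": 0, "rz": 0}
    - {"dx": 30, "dy": -50, "dz": 100, "rx": 0, "ry": 0, "rz": 0}

```text
clock: 45.68
tcp_pos: [0.5023, 0.0391, 0.2315]
orientation: [2.225, 2.217, 0.006]
contact_force: [0.9, 0.3, 0.6]
grip_width: 0.0499
gripper_force: 0.0
```

Call:
send_rows:
  deltas:
    - {"dx": 18, "dy": -30, "dz": 0, "rx": 0, "ry": 0, "rz": 0}
    - {"dx": 36, "dy": -60, "dz": 0, "rx": 0, "ry": 0, "rz": 0}
    - {"dx": 54, "dy": -90, "dz": 0, "rx": 0, "ry": 0, "rz": 0}
    - {"dx": 72, "dy": -120, "dz": 0, "rx": 0, "ry": 0, "rz": 0}
    - {"dx": 72, "dy": -120, "dz": 0, "rx": 0, "ry": 0, "rz": 0}

```text
clock: 46.1
tcp_pos: [0.5741, -0.0897, 0.2286]
orientation: [2.236, 2.201, -0.007]
contact_force: [-0.6, -0.8, 0.2]
grip_width: 0.0501
gripper_force: 0.0
```

Call:
send_rows:
  deltas:
    - {"dx": 0, "dy": 0, "dz": 0, "rx": 0, "ry": 0, "rz": 0}
    - {"dx": 0, "dy": 0, "dz": 0, "rx": 0, "ry": 0, "rz": 0}
    - {"dx": 0, "dy": 0, "dz": 0, "rx": 0, "ry": 0, "rz": 0}

```text
clock: 46.35
tcp_pos: [0.5715, -0.0807, 0.2276]
orientation: [-2.227, -2.212, 0.005]
contact_force: [0.6, 0.8, -0.8]
grip_width: 0.0497
gripper_force: 0.0
```

```bash
python3 - <<'E'
from h import *
T=grab('top'); P=cloud(T); S=grab('side')
m=(P[...,2]>.136)&(P[...,2]<.155)&(abs(P[...,0]-.47)<.04)&(abs(P[...,1]-.087)<.05)
q=P[m]*1000; print('handle',m.sum(),np.median(q,0).round(1),cv2.minAreaRect(q[:,:2].astype(np.float32)))
f=T['frame'].astype(float); m=(f[...,1]>f[...,2]*1.6)&(f[...,1]>f[...,0]*1.4)&(abs(P[...,0]-.47)<.06)&(abs(P[...,1]-.087)<.15)
q=P[m]*1000; print('plate z',[np.median(q[a,2]).round(1) for a in (q[:,1]<40,q[:,1]>130)])
a=T['frame'][100:260,80:400]; b=S['frame'][120:280,130:350]
cv2.imwrite('pics/z1.png',cv2.resize(np.hstack([a,b]),(800,237)))
E
```

```text
handle 159 [471.6  90.3 141.2] ((470.88043212890625, 88.20648956298828), (56.584197998046875, 18.410850524902344), 89.52352142333984)
plate z [np.float64(nan), np.float64(111.6)]
  return _methods._mean(a, axis=axis, dtype=dtype,
  ret = ret.dtype.type(ret / rcount)
```

View pics/z1.png

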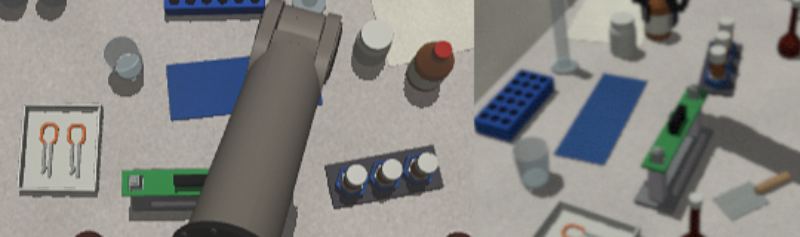

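The bar sits level on the post shoulders (right panel 680,125; handle top 141 mm, as at the start). The clips are in the tray (50,135 and 77,135) and the vessels are seated (350–425,165–182).

```bash
python3 -c "
from h import *
print(r.hand_in())"
```

```text
the job is handed in; nothing more can be done
None
```

The job is handed in, but the hand-in returned no verdict: in the last pictures both clips lie in the tray, all three vessels are seated in the hex pockets, the bar is level on the empty carrier's post shoulders, and no bystander looks disturbed.

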